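# Lock the lamp holder into the microscope's light base

## Task

Pick up the lamp holder and lower it into the round socket on the light base with its lugs in the slots, then turn it clockwise by its lever until it is fully tight against the stop, and let go. Feel for the stop and do not force it: the socket cracks under a hard push or blow. Leave everything else on the bench where it stands.

Things in the scene. Friction and masses are not known exactly. Their poses are not given: they have to be found in the camera images.
- lamp: Lamp holder, 0.3 kg, upright on the bench. Origin: centre of its underside, z up. Round spigot 44 mm across, 18.5 mm long; above it a flange 76 mm across (18.5 to 25.5 mm up), then a black round body 52 mm across, fins 62 mm (to 50 mm up). On top a grip bar; a side lever sticks out along its own -x.
- lugs (a point): On the lamp holder's axis, 5 mm above its underside. Two lugs stand out here from the spigot's foot along the lamp holder's own +x and -x, so in line with the lever: each 10 mm wide, 6 mm thick (2 to 8 mm above the underside), reaching 30 mm from the axis.
- grip_bar (a point): Point in the grip bar, on the lamp holder's axis, 70 mm above its underside. The bar is 42 mm long along the lamp holder's x and 18 mm thick along its y, from 50 to 85 mm above the underside.
- lever_grip (a point): Point on the lever's centre line, 95 mm from the lamp holder's axis, 42 mm above its underside. The lever is 12 mm wide, 16 mm tall (34 to 50 mm above the underside), free from 31 to 124 mm from the axis; pinch or push it here from above.
- light_base: Light base, fixed: white box 160 x 150 mm, 50 mm high, with a round steel collar 80 mm across on top. Origin under its centre on the bench, z up. The collar's bore is 47 mm wide; two slots 13 mm wide open from it opposite each other along the base's own +x and -x, each with a small rib outside the collar. The lugs fit the slots either way round.
- socket (a point): Centre of the collar's mouth on the socket's axis, 68 mm above the bench, axes as the light base. The lip between the slots is 4 mm thick. With its lugs not over the slots the lamp holder comes to rest on the lip, its underside 66 mm above the bench.
- seat_rest (a point): On the socket's axis, 54 mm above the bench: top of the sprung seat when up (fixed point, does not move). With its lugs through the slots the lamp holder drops until its underside is here and stands by its own weight. From here it turns only clockwise seen from above.
- tight (a point): On the socket's axis, 50 mm up: the underside when fully tight. After 8 to 52 degrees of free turn, ramps draw the holder down 4 mm over some 25 degrees against a spring (5 to 15 N), then 5 degrees level, then a hard stop 38 to 84 degrees from the slots, unseen, different each time. Push at the lever grip: 1 to 6 N, rising steeply at the stop; above 12 N the socket cracks. Stays tight when let go.
- pot: Bystander: clear closed pot, 60 mm across, 65 mm high. Origin under its centre.
- dish: Bystander: flat glass dish, 90 mm across, 16 mm high. Origin under its centre.
- small_dish: Bystander: small glass dish, 52 mm across, 14 mm high. Origin under its centre.
- beaker: Bystander: glass beaker, 64 mm across, 85 mm high. Origin under its centre.
- tip_box: Bystander: open grey box with compartments, 85 x 125 x 50 mm. Origin under its centre.
- pipettor: Bystander: a pipettor lying on the bench, about 250 mm long along its x, 26 mm thick. Origin on the bench under it.
- bottle: Bystander: amber bottle, 64 mm across, 130 mm high. Origin under its centre.
Not all that is in view belongs to the job. Leave any green look-alike of the lamp alone.

How it is judged:
By the outcome, as a careful person would: the job done as asked, in the order asked, and still so for the second after the job is handed in, with the robot touching nothing.
It also fails if it takes over 72 s, if anything falls off the work surface, if the arm or the gripper's body presses on something with over 40 N, if the wrist force passes 120 N, or if a joint passes its speed limit or range.

## Robot

A 7-joint arm with a two-finger parallel gripper is mounted at the origin on the work surface. World frame = base frame: x ahead of the robot, y to its left, z up, the work surface at z = 0. Lengths are in m, angles in rad, forces in N, time in s.
With the tool pointing down it reaches from about 0.4 to 0.9 m from the base axis. Payload 5.6 kg.
Tool frame: the origin (TCP) lies at the very end of the fingers, on their centre line; the grasp point (between the pads) lies 19 mm behind it (manip.pinch_z is the distance from the TCP to the grasp point, in m); z points along the fingers, y is the direction in which the jaws open and shut (so a half turn about z gives the same grasp; the last joint's range is limited). The gripper opens to 92 mm and grips with 3 to 60 N. Pads are 20 mm wide; open, the fingers measure 128 mm over their backs; the gripper's body (75 mm by 189 mm) begins 69 mm behind the grasp point.
Start: joints at [1.295, 0.468, -0.012, 1.603, 0.006, 1.071, -0.056], TCP at [0.15, -0.632, 0.215] pointing down, gripper open.
Joint ranges: [-2.53, 2.53], [-0.31, 2.02], [-1.57, 1.55], [0.28, 2.44], [-1.29, 4.43], [0.15, 1.84], [-2.92, 2.92]. Speed limits (rad/s): [2.57, 2.57, 3.14, 3.14, 3.14, 3.14, 3.14].

## Interface

Orientations are given as a unit quaternion [w, x, y, z].
In Python, from plant import telemetry, camera, job_done, manip gives the robot as it stands.
- The arm moves only by the shell command python3 -m jog 'ROWS'. ROWS is JSON, a list of rows, each a list of 7 numbers: the shift along the tool's x, y, z in cm, then the turn, a rotation vector about the tool's x, y, z in degrees, then the opening, from 0 (shut) to 1 (fully open). A call has 1 to 12 rows; each row shifts and turns the pose as measured when the row begins, along the tool's axes as they then stand; what a row does not reach is not made up. A row lasts 1/10 s, in which the tool goes at most 50 mm and 8.59 degrees, less where a joint would pass 70% of its speed; a pose out of reach is approached as far as the arm can. A call is refused whole if a number of a shift passes 5 or a number of a turn 8.59, either way. A call with a gripper value outside its range is refused whole. The fingers move at their own pace and stop on an object; the grip force is fixed at half the most. Time passes only in rows, so rows that do not move let the fingers close. It gives the time, the measured TCP pose, the force and the opening at its end, in the units of the state.
- telemetry.observe(): the state, without advancing time (a new reading comes with each control period).
- camera(name): name is "side" or "top" or "wrist"; returns a dict with "frame" (400x640x3 uint8, red, green, blue), "range_z" (400x640 float32, m along the optical axis (not along the pixel's ray), 0 where there is no reading), "fx", "fy", "cx", "cy" (pixels), "distortion" ([k1, k2, p1, p2, k3] as OpenCV has them; the pictures are not rectified), "camera_from_world" (4x4, takes a point from world to camera coordinates). Camera axes: x right, y down, z forward; pixel columns grow to the right and rows downward; lengths in m; the calibration is good to about 2 mm. A picture is of the moment at which its call begins.
- job_done(): hands the job in, once; it reports no verdict.
The state is a dict: "clock": time; "joint_positions": joint angles; "joint_vel": joint speeds; "effort": joint torques, N m; "position": TCP position; "tool_rot": TCP orientation; "force": force on the tool from outside, world axes, zero at the start; "wrist_torque": the same for the moment, N m; "gripper_width": finger opening in m.
Only numpy, scipy, OpenCV 4.12 (cv2) and the standard library are available. Lean on these libraries where they do the work, as an engineer would, in place of code of your own. Each camera call takes 0.05 s, during which the arm holds its last target.

## Working session

There is one attempt and no reset: what is moved stays moved. The work goes in short steps, Python scripts to look and compute and a shell command to move; the robot and the scene stay as the last step left them, time stands still between calls to the robot, and variables do not carry over. Pictures are saved under pics/ and viewed, and the job is handed in when it is done.

```bash
ls; mkdir -p pics
python3 - <<'E'
from plant import telemetry, camera, manip
import cv2,numpy as np
print(telemetry.observe()); print(manip.pinch_z)
for n in ("top","side","wrist"):
    c=camera(n); cv2.imwrite(f"pics/{n}0.png",c["frame"][...,::-1]); np.savez(f"{n}0.npz",**c)
    print(n,c["fx"],c["cx"],c["cy"],c["distortion"],c["camera_from_world"])
E
```

```text
pics
{'clock': 0.0, 'joint_positions': array([ 1.29499489,  0.46839177, -0.01161231,  1.60361204,  0.0060178 ,
        1.0713964 , -0.05629616]), 'joint_vel': array([ 3.35152015e-04,  8.86841379e-04, -7.71396579e-05,  6.75450713e-06,
       -2.46110590e-04, -6.51928489e-04,  4.56783054e-04]), 'effort': array([ 5.31552469e-04, -5.20579290e+01, -1.21230862e-02, -2.43743187e+01,
       -5.66035893e-02,  1.71855924e-02,  1.51855884e-04]), 'position': array([ 0.1497561 , -0.63191651,  0.21363568]), 'tool_rot': array([-8.70216192e-04,  9.93235199e-01,  1.16116552e-01, -1.69750467e-04]), 'force': array([-0.29550898, -0.4974063 ,  0.27161974]), 'wrist_torque': array([ 0.02958629, -0.01851708,  0.01629   ]), 'gripper_width': 0.09168740780503237}
0.0187
top 402.45882210311026 316.21018121415085 203.14034927742253 [-0.08357792  0.          0.          0.          0.        ] [[ 9.15736683e-04 -9.99783910e-01  2.07676177e-02  5.33769311e-02]
 [-9.97132144e-01 -2.48449698e-03 -7.56393749e-02  5.82167609e-01]
 [ 7.56746271e-02 -2.06387934e-02 -9.96918949e-01  1.05580200e+00]
 [ 0.00000000e+00  0.00000000e+00  0.00000000e+00  1.00000000e+00]]
side 412.93035296070036 318.7751127383231 198.24008479684565 [-0.08948845  0.          0.          0.          0.        ] [[ 0.91387474 -0.40571594 -0.01508434 -0.49674772]
 [-0.29641432 -0.64136218 -0.70766737  0.28759772]
 [ 0.2774374   0.65119055 -0.70638471  0.93026721]
 [ 0.          0.          0.          1.        ]]
wrist 319.56797104177423 320.4692528474459 201.76842273105075 [-0.04965021  0.          0.          0.          0.        ] [[ 2.30307156e-01 -9.73117866e-01 -4.81264342e-04 -6.48781435e-01]
 [-9.45082756e-01 -2.23789907e-01  2.38194588e-01 -2.58441031e-02]
 [-2.31899111e-01 -5.44030835e-02 -9.71217332e-01  3.88840769e-01]
 [ 0.00000000e+00  0.00000000e+00  0.00000000e+00  1.00000000e+00]]
```

View pics/top0.png

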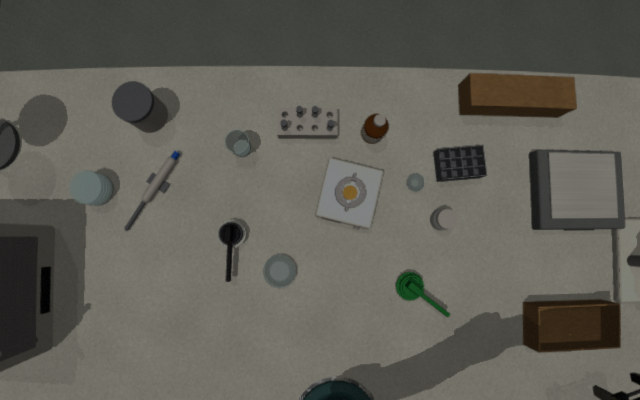

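View pics/side0.png

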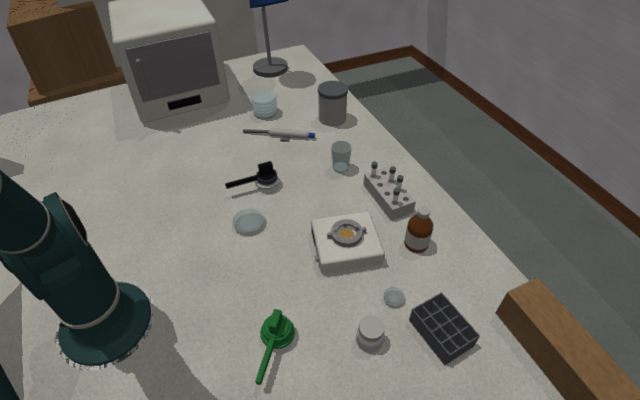

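View pics/wrist0.png

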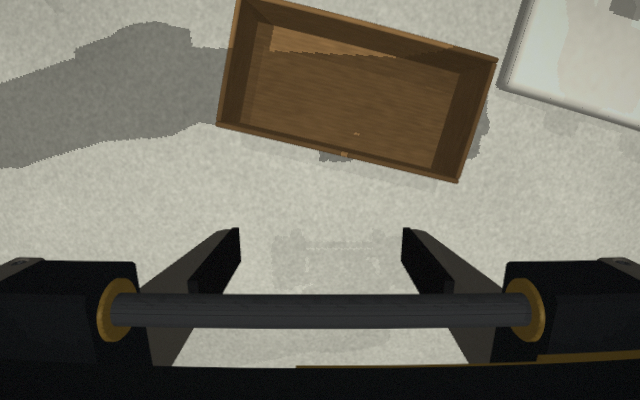

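The top view has two lamp shapes: a black one at (231,235) and a green one at (410,287). The black body fits the description, and the green one is the look-alike. I'll check an enlarged crop.

Run:
```python
import cv2,numpy as np
f=cv2.imread("pics/top0.png")
a=cv2.resize(f[200:300,190:290],(400,400),interpolation=cv2.INTER_CUBIC)
b=cv2.resize(f[145:240,305:400],(400,400),interpolation=cv2.INTER_CUBIC)
cv2.imwrite("pics/crop0.png",np.clip(np.hstack([a,b])*1.6,0,255).astype(np.uint8))
s=cv2.imread("pics/side0.png")
a=cv2.resize(s[140:220,210:310],(400,320),interpolation=cv2.INTER_CUBIC)
b=cv2.resize(s[200:280,300:400],(400,320),interpolation=cv2.INTER_CUBIC)
cv2.imwrite("pics/crop1.png",np.clip(np.hstack([a,b])*1.6,0,255).astype(np.uint8))
```

```text
(no output)
```

View pics/crop0.png

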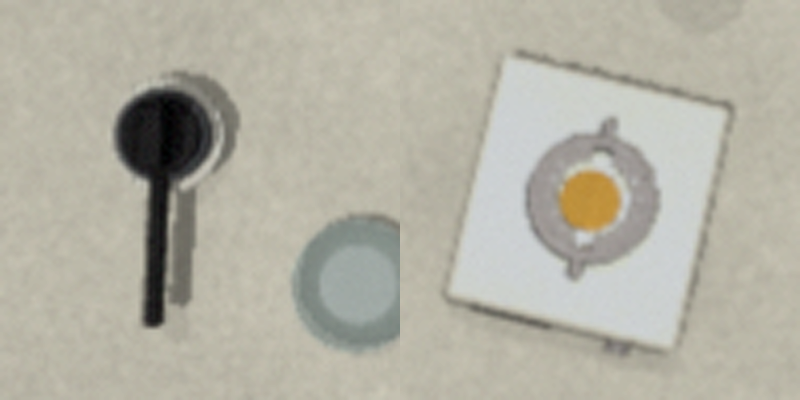

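View pics/crop1.png

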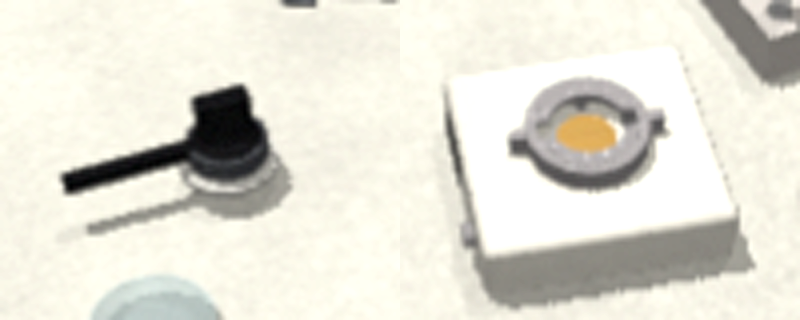

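The crop confirms the black holder, with its lever pointing down the image to (228,280). The base's slots and ribs lie at about (353,176) and (347,209), near vertical in the image. Next I'll measure both.

```bash
cat > h.py <<'E'
import numpy as np,cv2
def cast(c,uv,z):
    K=np.array([[c["fx"],0,c["cx"]],[0,c["fy"],c["cy"]],[0,0,1.]])
    n=cv2.undistortPoints(np.asarray(uv,float).reshape(-1,1,2),K,np.asarray(c["distortion"],float)).reshape(-1,2)
    T=np.asarray(c["camera_from_world"]);R=T[:3,:3];o=-R.T@T[:3,3]
    d=np.c_[n,np.ones(len(n))]@R
    return o+d*((z-o[2])/d[:,2])[:,None]
def proj(c,P):
    T=np.asarray(c["camera_from_world"])
    K=np.array([[c["fx"],0,c["cx"]],[0,c["fy"],c["cy"]],[0,0,1.]])
    return cv2.projectPoints(np.asarray(P,float).reshape(-1,1,3),cv2.Rodrigues(T[:3,:3])[0],T[:3,3],K,np.asarray(c["distortion"],float))[0].reshape(-1,2)
def blobs(m,n=4):
    k,l,s,ce=cv2.connectedComponentsWithStats(m.astype(np.uint8))
    i=[j for j in np.argsort(-s[:,4]) if j>0][:n]
    return [(l==j) for j in i],[(s[j],ce[j]) for j in i]
E
python3 - <<'E'
from h import *
for name,box in (("top",(195,215,265,290)),("side",(210,150,310,215))):
    c=dict(np.load(name+"0.npz"));f=c["frame"].astype(int)
    m=(f.max(2)<45); M=np.zeros_like(m); x0,y0,x1,y1=box; M[y0:y1,x0:x1]=m[y0:y1,x0:x1]
    b,s=blobs(M,1); print(name,s)
    ys,xs=np.nonzero(b[0]); P=cast(c,np.c_[xs,ys],0.05)
    # lever tip part: principal axis of pixels beyond 45mm from body
    if name=="top":
        L=ys>252; P=P[L]; mu=P.mean(0); u=np.linalg.svd((P-mu)[:,:2])[2][0]; print("lever mean",mu,"dir",u,np.degrees(np.arctan2(u[1],u[0])),P[:,0].min())
        ex=P[P[:,0]<P[:,0].min()+.004].mean(0); print("tip",ex)
    # white-ish flange
c=dict(np.load("top0.npz"));f=c["frame"].astype(int)
print(f[150:230:8,345]); print(f[192,325:380:3])
E
```

```text
top [(array([220, 223,  23,  58, 559], dtype=int32), array([230.23613596, 241.35957066]))]
lever mean [0.41626408 0.28072518 0.05      ] dir [-0.99947437  0.03241873] 178.14221800283264 0.3808389693562845
tip [0.38245463 0.28199454 0.05      ]
side [(array([226, 162,  51,  26, 476], dtype=int32), array([258.86764706, 175.81512605]))]
[[116 113 104]
 [114 111 102]
 [128 130 125]
 [127 131 128]
 [ 99  95  93]
 [120  91  39]
 [ 97  85  65]
 [ 83  81  78]
 [127 129 130]
 [106 105  97]]
[[128 130 131]
 [128 130 131]
 [129 131 132]
 [112 115 115]
 [100  96  95]
 [100  97  95]
 [112  89  48]
 [118  91  38]
 [118  91  39]
 [120  91  38]
 [120  91  38]
 [126 127 127]
 [103 101  99]
 [100  96  96]
 [126 128 125]
 [129 130 129]
 [128 130 129]
 [127 129 125]
 [ 93  92  84]]
```

Run:
```python
from h import *
c=dict(np.load("top0.npz"));f=c["frame"].astype(int)
# box
m=np.zeros(f.shape[:2],bool);W=(f.min(2)>120)&(abs(f[...,0]-f[...,2])<7)
m[145:240,305:400]=W[145:240,305:400]
b,s=blobs(m,1);print(s)
cn=max(cv2.findContours(b[0].astype(np.uint8),0,2)[0],key=cv2.contourArea)
r=cv2.minAreaRect(cn);bp=cv2.boxPoints(r);P=cast(c,bp,.05);print("box corners",P.round(4),P.mean(0),[np.linalg.norm(P[i]-P[i-1]) for i in range(4)])
for i in range(4):
    d=P[i]-P[i-1];print(np.degrees(np.arctan2(d[1],d[0])))
# collar: non white inside
hull=cv2.drawContours(np.zeros(f.shape[:2],np.uint8),[cv2.boxPoints(((r[0]),(r[1][0]-8,r[1][1]-8),r[2])).astype(int)],0,1,-1)
k=((hull>0)&~W).astype(np.uint8)
cn=max(cv2.findContours(k,0,1)[0],key=cv2.contourArea).reshape(-1,2)
Q=cast(c,cn,.068);
# robust circle
mu=Q[:,:2].mean(0)
from scipy.optimize import least_squares
g=least_squares(lambda p:np.hypot(*(Q[:,:2]-p[:2]).T)-p[2],[*mu,.04],loss="cauchy",f_scale=.0008).x;print("collar",g)
rr=np.hypot(*(Q[:,:2]-g[:2]).T)
o=Q[rr>g[2]+.005][:,:2]-g[:2];print((o*1000).round(),np.degrees(np.arctan2(o[:,1],o[:,0])).round())
O=f[...,0]-f[...,2]>50; mm=np.zeros_like(O); mm[170:215,330:370]=O[170:215,330:370]; ys,xs=np.nonzero(mm);print("orange",cast(c,[[xs.mean(),ys.mean()]],.054))
```

```text
[(array([ 318,  159,   64,   68, 2130], dtype=int32), array([348.86901408, 192.9685446 ]))]
box corners [[ 0.5528  0.0552  0.05  ]
 [ 0.6973  0.0192  0.05  ]
 [ 0.6632 -0.1193  0.05  ]
 [ 0.5188 -0.0816  0.05  ]] [ 0.6080354  -0.03163162  0.05      ] [np.float64(0.14094328799868364), np.float64(0.14890738209045268), np.float64(0.14267190248808032), np.float64(0.1492042563897156)]
76.045096359112
-13.972473849756348
-103.83991401493046
165.36385184896093
collar [ 0.60780432 -0.03169043  0.0416159 ]
[[ 52. -11.]
 [ 49.  -8.]
 [ 46.  -5.]
 [-44.  16.]
 [-47.  16.]
 [-49.  13.]
 [-49.  11.]
 [-49.   8.]
 [-47.   6.]
 [ 44. -16.]
 [ 47. -16.]
 [ 49. -16.]
 [ 52. -16.]
 [ 52. -13.]] [-12.  -9.  -7. 160. 161. 165. 168. 171. 173. -20. -19. -18. -17. -14.]
orange [[ 0.60864203 -0.0319584   0.054     ]]
```

```bash
cat > st.py <<'E'
import sys,numpy as np
from plant import telemetry
from scipy.spatial.transform import Rotation as Ro
s=telemetry.observe();q=s["tool_rot"];R=Ro.from_quat(np.r_[q[1:],q[0]]).as_matrix()
p=s["position"]
print("t",round(s["clock"],2),"p",p.round(4),"yaw_x",round(np.degrees(np.arctan2(R[1,0],R[0,0])),2),"tilt",(np.degrees(R[:2,2])).round(2),"F",s["force"].round(2),"T",s["wrist_torque"].round(2),"w",round(s["gripper_width"],4),"j7",round(s["joint_positions"][6],2))
if len(sys.argv)>3:
    d=np.array([float(a) for a in sys.argv[1:4]])-p
    yaw=float(sys.argv[4]) if len(sys.argv)>4 else np.degrees(np.arctan2(R[1,0],R[0,0]))
    # after yaw turn: tool about +z (down)
    y=np.radians(yaw);X=np.array([np.cos(y),np.sin(y),0]);Y=np.array([np.sin(y),-np.cos(y),0])
    print("shift cm at target yaw",(100*np.array([d@X,d@Y,-d[2]])).round(2),"turn z",round(np.degrees(np.arctan2(R[1,0],R[0,0]))-yaw,2))
    # levelling error: rotvec in tool frame to make upright
    Rt=np.c_[X,Y,[0,0,-1]];print("rotvec tool deg",np.degrees(Ro.from_matrix(R.T@Rt).as_rotvec()).round(2))
E
python3 st.py .45 -.3 .3 -1.9
python3 -m jog '[[0,0,-4,0,0,7.6,1],[0,0,-4,0,0,7.6,1],[3.2,-3.8,0,0,0,0,1],[3.2,-3.8,0,0,0,0,1],[3.2,-3.8,0,0,0,0,1],[3.2,-3.8,0,0,0,0,1],[3.2,-3.8,0,0,0,0,1],[3.2,-3.8,0,0,0,0,1],[3.2,-3.8,0,0,0,0,1],[3.2,-3.8,0,0,0,0,1]]'
python3 st.py .505 .278 .3 -1.9
```

```text
t 0.15 p [ 0.1498 -0.6321  0.2139] yaw_x 13.33 tilt [-0.02  0.07] F [-0.61 -0.13  0.1 ] T [ 0.03  0.08 -0.04] w 0.0918 j7 -0.06
shift cm at target yaw [ 28.91 -34.18  -8.61] turn z 15.23
rotvec tool deg [-0.08  0.02 15.23]
clock: 1.15
position: [0.4168, -0.3405, 0.2938]
tool_rot: [-0.002, 1.0, -0.031, -0.002]
force: [0.5, -1.4, -0.6]
gripper_width: 0.0921
t 1.15 p [ 0.4168 -0.3405  0.2938] yaw_x -3.5 tilt [-0.26  0.18] F [ 0.5  -1.41 -0.56] T [-0.   -0.02  0.02] w 0.0921 j7 -1.04
shift cm at target yaw [  6.77 -62.11  -0.62] turn z -1.6
rotvec tool deg [-0.17  0.26 -1.6 ]
```

```bash
python3 - <<'E'
import numpy as np
c=np.load("wrist0.npz");T=c["camera_from_world"];print(-T[:3,:3].T@T[:3,3], T[2,:3])
E
python3 -m jog '[[1.0,-4.4,0,0,0,-1.6,1],[1.0,-4.4,0,0,0,0,1],[1.0,-4.4,0,0,0,0,1],[1.0,-4.4,0,0,0,0,1],[1.0,-4.4,0,0,0,0,1],[1.0,-4.4,0,0,0,0,1],[1.0,-4.4,0,0,0,0,1],[0,0,0,0,0,0,1]]'
python3 - <<'E'
from plant import camera
import cv2,numpy as np
c=camera("wrist"); cv2.imwrite("pics/w1.png",c["frame"][...,::-1]); np.savez("w1.npz",**c)
E
python3 st.py .45 .278 .3 -1.9
```

```text
[ 0.21516602 -0.61597032  0.38349258] [-0.23189911 -0.05440308 -0.97121733]
clock: 1.95
position: [0.5012, -0.0147, 0.2938]
tool_rot: [-0.003, 1.0, -0.01, -0.002]
force: [-0.1, -0.2, -0.4]
gripper_width: 0.0919
t 2.0 p [ 0.5007 -0.0181  0.2936] yaw_x -1.35 tilt [-0.24  0.23] F [-0.17 -1.12  0.38] T [ 0.01 -0.02  0.07] w 0.0918 j7 -1.69
shift cm at target yaw [ -6.05 -29.42  -0.64] turn z 0.55
rotvec tool deg [-0.23  0.24  0.55]
```

View pics/w1.png

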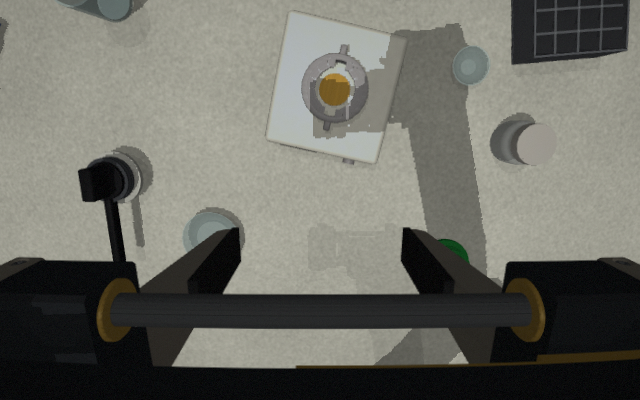

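Wrist view: the collar centre is at about (334,88), with ribs at (344,48) and (327,126). The lamp's bar is at (100,182) and its lever runs to (118,255).

Run:
```python
from h import *
c=dict(np.load("w1.npz"));f=c["frame"].astype(int)
b=cv2.resize(c["frame"][5:175,260:420,::-1],(640,680),interpolation=cv2.INTER_CUBIC)[:600]
cv2.imwrite("pics/w1b.png",b)
a=cv2.resize(c["frame"][140:270,60:180,::-1],(552,598),interpolation=cv2.INTER_CUBIC)
cv2.imwrite("pics/w1a.png",a)
print(cast(c,[[334,88],[344,48],[327,126]],.068))
```

```text
[[ 0.60843979 -0.03096082  0.068     ]
 [ 0.65244657 -0.04298929  0.068     ]
 [ 0.56474381 -0.02202061  0.068     ]]
```

View pics/w1b.png

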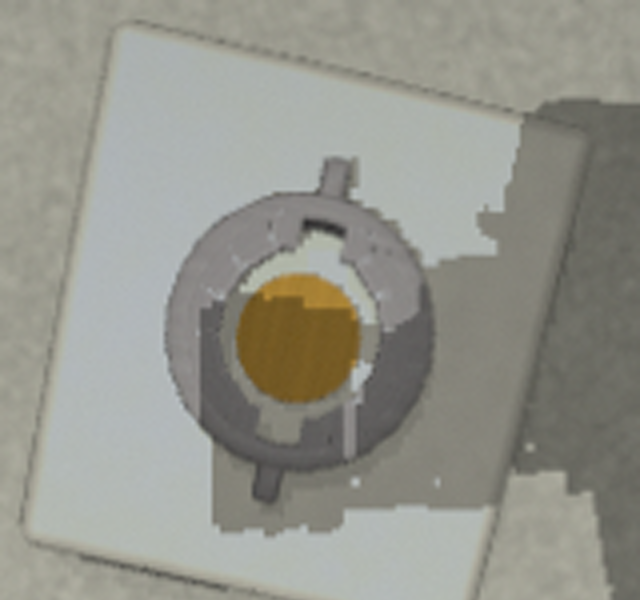

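View pics/w1a.png

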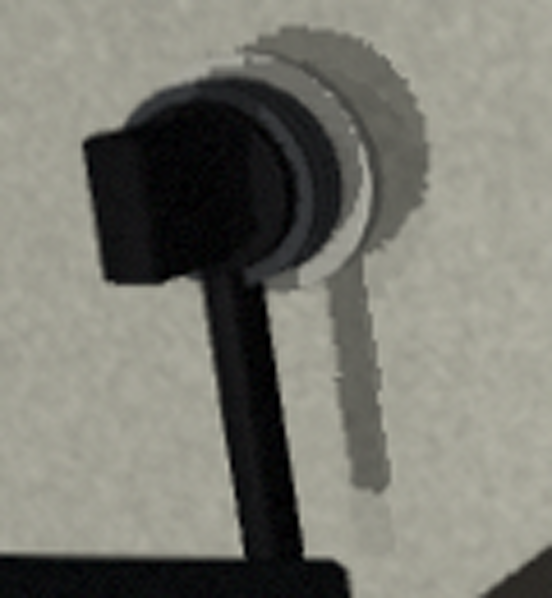

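```bash
python3 - <<'E'
from h import *
c=dict(np.load("w1.npz"))
def w(l): return np.array([[260+x/4,5+y/4] for x,y in l])
R=cast(c,w([(338,157),(266,502),(300,331),(166,331),(434,331),(313,192)]),.066);print(R)
d=R[0]-R[1];print("rib ang",np.degrees(np.arctan2(d[1],d[0])),np.hypot(*d[:2]),"mid",(R[0]+R[1])/2)
B=cast(c,w([(112,40),(26,528),(140,22),(580,130)]),.05)
for i in(0,2):
    d=B[i]-B[i+1];print(np.degrees(np.arctan2(d[1],d[0])))
def v(l): return np.array([[60+x/4.6,140+y/4.6] for x,y in l])
L=cast(c,v([(84,145),(106,283),(143,130),(160,276)]),.085);print("bar top",L)
d=L[0]-L[1];print(np.degrees(np.arctan2(d[1],d[0]))); d=L[2]-L[3];print(np.degrees(np.arctan2(d[1],d[0])),np.mean(L,0))
E
python3 -m jog '[[-1.0,-4.9,0,0,0,0.5,1],[-1.0,-4.9,0,0,0,0,1],[-1.0,-4.9,0,0,0,0,1],[-1.0,-4.9,0,0,0,0,1],[-1.0,-4.9,0,0,0,0,1],[-1.0,-4.5,0,0,0,0,1],[0,0,0,0,0,0,1],[0,0,0,0,0,0,1]]'
python3 - <<'E'
from plant import camera
import cv2,numpy as np
c=camera("wrist"); cv2.imwrite("pics/w2.png",c["frame"][...,::-1]); np.savez("w2.npz",**c)
E
python3 st.py .505 .278 .3 -1.9
```

```text
[[ 0.65693622 -0.04372786  0.066     ]
 [ 0.55937937 -0.02135807  0.066     ]
 [ 0.60890108 -0.03222277  0.066     ]
 [ 0.60973056  0.0074362   0.066     ]
 [ 0.60821558 -0.07190052  0.066     ]
 [ 0.64753244 -0.03642369  0.066     ]]
rib ang -12.914664985082746 0.10008869308755397 mid [ 0.6081578  -0.03254297  0.066     ]
-13.165958028123955
76.18978519864461
bar top [[0.51902013 0.2855508  0.085     ]
 [0.48091443 0.28692339 0.085     ]
 [0.52257711 0.2679645  0.085     ]
 [0.48257559 0.27081738 0.085     ]]
-2.062947583854158
-4.079391553221948 [0.50127181 0.27781402 0.085     ]
clock: 2.8
position: [0.4542, 0.2666, 0.2921]
tool_rot: [0.001, 1.0, -0.027, -0.003]
force: [0.4, -0.1, 0.5]
gripper_width: 0.0918
t 2.85 p [0.454  0.2667 0.2922] yaw_x -3.14 tilt [-0.32 -0.06] F [-0.47  0.72  0.55] T [ 0.01 -0.02  0.01] w 0.0917 j7 -2.36
shift cm at target yaw [ 5.06 -1.29 -0.78] turn z -1.24
rotvec tool deg [ 0.08  0.31 -1.24]
```

View pics/w2.png

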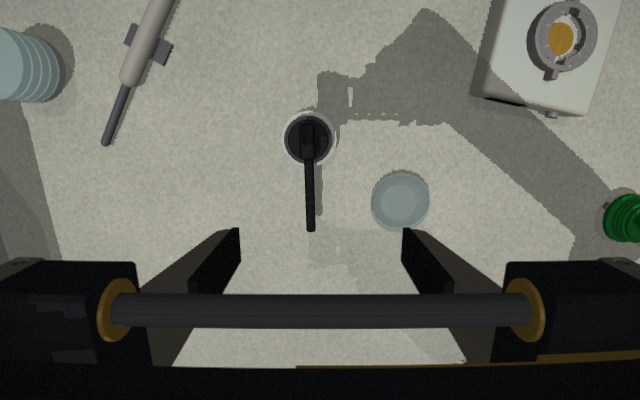

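Run:
```python
from h import *
c=dict(np.load("w2.npz"));f=c["frame"]
a=cv2.resize(f[100:240,260:360,::-1],(500,700),interpolation=cv2.INTER_CUBIC)[:600]
cv2.imwrite("pics/w2a.png",np.clip(a*2.2,0,255).astype(np.uint8))
g=f.max(2).astype(int)
m=np.zeros(g.shape,bool);m[170:232,295:330]=g[170:232,295:330]<45
ys,xs=np.nonzero(m);P=cast(c,np.c_[xs,ys],.05)
mid=[P[ys==y].mean(0) for y in np.unique(ys)];mid=np.array(mid);k=np.polyfit(mid[:,0],mid[:,1],1)
print("lever line yaw",np.degrees(np.arctan(k[0])),"y at .505",np.polyval(k,.505),"tip x",P[:,0].min())
W=np.zeros(g.shape,bool);W[108:170,275:340]=f[108:170,275:340].min(2)>135
print(W.sum(), g[110:120,290:320:4])
```

```text
lever line yaw -1.92819168632595 y at .505 0.279826173037708 tip x 0.378920725623911
1454 [[160 162 147 117 130 131 104 107]
 [159 163 120 150 176 159 113 109]
 [156 163 152 181 180 123 124 114]
 [158 153 180 163 163 123 126 125]
 [159 155 182 124 117 123 126 126]
 [159 180 163 113  91 100 116 125]
 [160 181 115  79  62  40  83 123]
 [166 182  85  63  52  42  42 104]
 [181 183  63  65  41  38  40  55]
 [180 147  62  62  33  31  42  40]]
```

View pics/w2a.png

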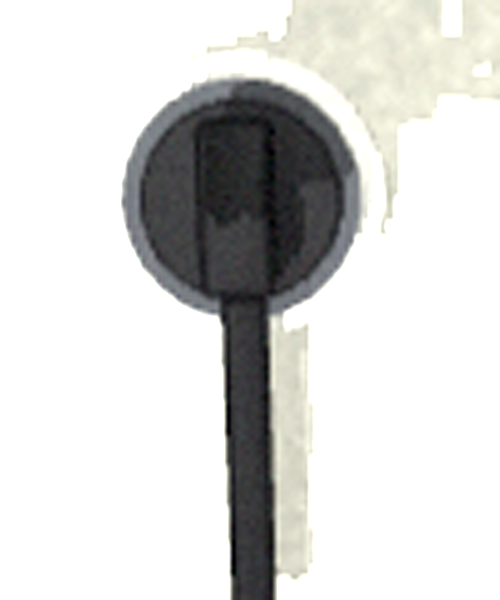

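```bash
python3 - <<'E'
from h import *
c=dict(np.load("w2.npz"))
v=lambda l:np.array([[260+x/5,100+y/5] for x,y in l])
L=cast(c,v([(198,120),(272,120),(202,294),(270,294)]),.085);print(L,L.mean(0))
# fins circle top z .05 blue-gray outline: left124 right358 ; top 80 bottom 316
L=cast(c,v([(124,197),(358,197),(240,80),(240,316)]),.048);print(L,L.mean(0))
E
python3 st.py .504 .279 .15 -1.9
```

```text
[[0.52108743 0.28706067 0.085     ]
 [0.52013894 0.27009671 0.085     ]
 [0.48118505 0.28889414 0.085     ]
 [0.48029406 0.27292504 0.085     ]] [0.50067637 0.27974414 0.085     ]
[[0.50293863 0.30947142 0.048     ]
 [0.49961644 0.24992444 0.048     ]
 [0.53018355 0.27811247 0.048     ]
 [0.4709335  0.28188337 0.048     ]] [0.50091803 0.27984793 0.048     ]
t 2.85 p [0.454  0.2667 0.2922] yaw_x -3.14 tilt [-0.32 -0.06] F [-0.47  0.72  0.55] T [ 0.01 -0.02  0.01] w 0.0917 j7 -2.36
shift cm at target yaw [ 4.96 -1.39 14.22] turn z -1.24
rotvec tool deg [ 0.08  0.31 -1.24]
```

```bash
python3 -m jog '[[2.3,-0.7,4.5,0,0.3,-1.2,0.6],[2.3,-0.6,4.5,0,0,0,0.6],[0,0,4,0,0,0,0.6],[0,0,1,0,0,0,0.6],[0,0,0,0,0,0,0.6]]'
python3 st.py .501 .2798 .056 -1.9
```

```text
clock: 3.35
position: [0.5086, 0.2664, 0.1514]
tool_rot: [0.003, 1.0, -0.025, 0.004]
force: [0.6, 0.5, 1.2]
gripper_width: 0.0556
t 3.35 p [0.5086 0.2664 0.1514] yaw_x -2.83 tilt [ 0.44 -0.32] F [0.58 0.49 1.2 ] T [-0.08  0.01  0.05] w 0.0556 j7 -2.43
shift cm at target yaw [-0.81 -1.31  9.54] turn z -0.93
rotvec tool deg [ 0.3  -0.45 -0.93]
```

```bash
python3 -m jog '[[-0.8,-1.3,0,0.3,-0.4,-0.9,0.6],[0,0,0,0,0,0,0.6]]'
python3 st.py .501 .2798 .056 -1.9
```

```text
clock: 3.55
position: [0.5024, 0.28, 0.1543]
tool_rot: [-0.001, 1.0, -0.018, 0.002]
force: [-1.1, 1.0, 1.0]
gripper_width: 0.0552
t 3.55 p [0.5024 0.28   0.1543] yaw_x -2.02 tilt [0.21 0.1 ] F [-1.05  1.02  0.97] T [ 0.03 -0.03  0.05] w 0.0552 j7 -2.43
shift cm at target yaw [-0.14  0.03  9.83] turn z -0.12
rotvec tool deg [-0.1  -0.21 -0.12]
```

```bash
python3 -m jog '[[-0.1,0,3,-0.1,-0.2,0,0.6],[0,0,3,0,0,0,0.6],[0,0,2,0,0,0,0.6],[0,0,1,0,0,0,0.6],[0,0,0,0,0,0,0.6]]'
python3 st.py .501 .2798 .056 -1.9
```

```text
clock: 4.05
position: [0.5078, 0.2856, 0.0731]
tool_rot: [-0.004, 1.0, -0.016, 0.009]
force: [-0.4, -0.6, 0.3]
gripper_width: 0.0552
t 4.05 p [0.5078 0.2856 0.0731] yaw_x -1.87 tilt [1.07 0.49] F [-0.45 -0.62  0.31] T [ 0.04  0.03 -0.01] w 0.0552 j7 -2.5
shift cm at target yaw [-0.66  0.61  1.71] turn z 0.03
rotvec tool deg [-0.53 -1.05  0.03]
```

```bash
python3 -m jog '[[-0.7,0.6,0.2,-0.5,-1,0,0.6],[0,0,0,0,0,0,0.6]]'
python3 st.py .501 .2798 .056 -1.9
python3 -m jog '[[0,0,0.8,0,-0.1,0,0.6],[0,0,0,0,0,0,0.6]]'
python3 st.py .501 .2798 .056 -1.9
```

```text
clock: 4.25
position: [0.5013, 0.2807, 0.0735]
tool_rot: [-0.001, 1.0, -0.016, 0.002]
force: [-0.2, 0.1, -0.1]
gripper_width: 0.0554
t 4.25 p [0.5013 0.2807 0.0735] yaw_x -1.83 tilt [0.17 0.08] F [-0.21  0.09 -0.15] T [-0.03  0.02  0.02] w 0.0554 j7 -2.49
shift cm at target yaw [-0.02  0.09  1.75] turn z 0.07
rotvec tool deg [-0.09 -0.17  0.07]
clock: 4.45
position: [0.5024, 0.281, 0.0668]
tool_rot: [-0.001, 1.0, -0.016, 0.002]
force: [0.1, -0.2, -1.1]
gripper_width: 0.0552
t 4.45 p [0.5024 0.281  0.0668] yaw_x -1.87 tilt [0.24 0.16] F [ 0.07 -0.21 -1.12] T [-0.03  0.02 -0.01] w 0.0552 j7 -2.5
shift cm at target yaw [-0.14  0.13  1.08] turn z 0.03
rotvec tool deg [-0.17 -0.23  0.03]
```

```bash
python3 -m jog '[[-0.2,0.1,0.8,-0.1,-0.2,0,0.6],[-0.1,0,0.4,0,0,0,0.6],[0,0,0,0,0,0,0.6]]'
python3 st.py .501 .2798 .056 -1.9
```

```text
clock: 4.75
position: [0.4995, 0.2801, 0.0541]
tool_rot: [-0.001, 1.0, -0.016, 0.0]
force: [0.0, -0.4, 0.4]
gripper_width: 0.0551
t 4.75 p [0.4995 0.2801 0.0541] yaw_x -1.88 tilt [0.05 0.08] F [ 0.04 -0.43  0.37] T [ 0.04 -0.01 -0.03] w 0.0551 j7 -2.51
shift cm at target yaw [ 0.15  0.03 -0.19] turn z 0.02
rotvec tool deg [-0.08 -0.04  0.02]
```

```bash
python3 -m jog '[[0.15,0,-0.15,0,0,0,0.3],[0,0,0,0,0,0,0],[0,0,0,0,0,0,0],[0,0,0,0,0,0,0],[0,0,0,0,0,0,0]]'
python3 st.py .501 .2798 .156 -1.9
```

```text
clock: 5.25
position: [0.5012, 0.2803, 0.0557]
tool_rot: [-0.001, 1.0, -0.016, 0.0]
force: [0.1, 5.0, -2.7]
gripper_width: 0.0178
t 5.25 p [0.5012 0.2803 0.0557] yaw_x -1.86 tilt [0.05 0.09] F [ 0.06  4.98 -2.65] T [ 0.74 -0.07 -0.06] w 0.0178 j7 -2.5
shift cm at target yaw [ -0.02   0.05 -10.03] turn z 0.04
rotvec tool deg [-0.09 -0.05  0.04]
```

```bash
python3 -m jog '[[0,0,-1,0,0,0,0],[0,0,-3,0,0,0,0],[0,0,-4,0,0,0,0],[0,0,-4,0,0,0,0],[0,0,-2,0,0,0,0],[0,0,0,0,0,0,0]]'
python3 st.py .6083 -.0324 .186 -13.4
```

```text
clock: 5.85
position: [0.4983, 0.2787, 0.2001]
tool_rot: [0.001, 1.0, -0.016, -0.003]
force: [0.3, 0.5, -3.5]
gripper_width: 0.018
t 5.85 p [0.4983 0.2787 0.2001] yaw_x -1.8 tilt [-0.34 -0.11] F [ 0.25  0.5  -3.53] T [ 0.04 -0.09 -0.03] w 0.018 j7 -2.39
shift cm at target yaw [17.91 27.71  1.41] turn z 11.6
rotvec tool deg [ 0.15  0.32 11.6 ]
```

```bash
python3 -m jog '[[0,0,0,0.1,0.3,5.8,0],[0,0,0,0,0,5.8,0],[2.2,3.4,0,0,0,0,0],[2.2,3.4,0,0,0,0,0],[2.2,3.4,0,0,0,0,0],[2.2,3.4,0,0,0,0,0],[2.2,3.4,0,0,0,0,0],[2.2,3.4,0,0,0,0,0],[2.2,3.4,0,0,0,0,0],[1,2,0,0,0,0,0],[0,0,0,0,0,0,0]]'
python3 st.py .6083 -.0324 .186 -13.4
```

```text
clock: 6.95
position: [0.5897, -0.0227, 0.1847]
tool_rot: [0.003, 0.993, -0.118, -0.011]
force: [0.4, -0.5, -3.6]
gripper_width: 0.0176
t 6.95 p [ 0.5897 -0.0227  0.1847] yaw_x -13.5 tilt [-1.29 -0.19] F [ 0.45 -0.53 -3.58] T [ 0.03 -0.02 -0.03] w 0.0176 j7 -2.01
shift cm at target yaw [ 2.03  0.52 -0.13] turn z -0.1
rotvec tool deg [ 0.48  1.21 -0.1 ]
```

```bash
python3 -m jog '[[2.0,0.5,0,0.5,1.2,0,0],[0,0,0,0,0,0,0]]'
python3 st.py .6083 -.0324 .186 -13.4
python3 - <<'E'
from plant import camera
import cv2,numpy as np
for n in("wrist","top","side"):
    c=camera(n); cv2.imwrite(f"pics/{n}3.png",c["frame"][...,::-1]); np.savez(f"{n}3.npz",**c)
t=cv2.imread("pics/top3.png")[120:270,270:420];s=cv2.imread("pics/side3.png")[140:290,260:410]
cv2.imwrite("pics/c3.png",np.clip(np.hstack([cv2.resize(t,(400,400)),cv2.resize(s,(400,400))])*1.8,0,255).astype(np.uint8))
E
```

```text
clock: 7.15
position: [0.6078, -0.0322, 0.182]
tool_rot: [-0.001, 0.993, -0.117, -0.001]
force: [-0.7, -2.3, -3.4]
gripper_width: 0.0176
t 7.15 p [ 0.6078 -0.0322  0.182 ] yaw_x -13.49 tilt [-0.1   0.08] F [-0.69 -2.28 -3.37] T [-0.01  0.04 -0.03] w 0.0176 j7 -1.99
shift cm at target yaw [ 0.06  0.01 -0.4 ] turn z -0.09
rotvec tool deg [-0.05  0.12 -0.09]
```

View pics/wrist3.png

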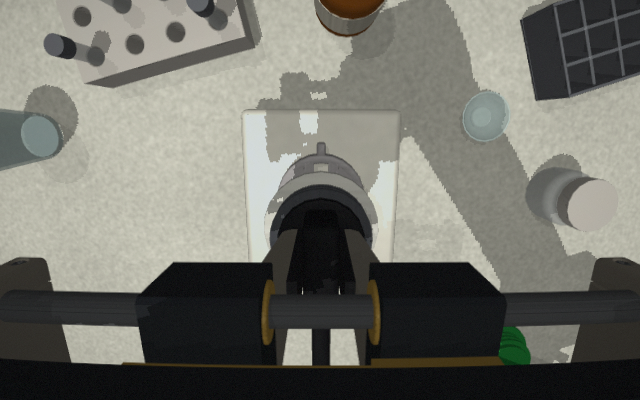

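View pics/c3.png

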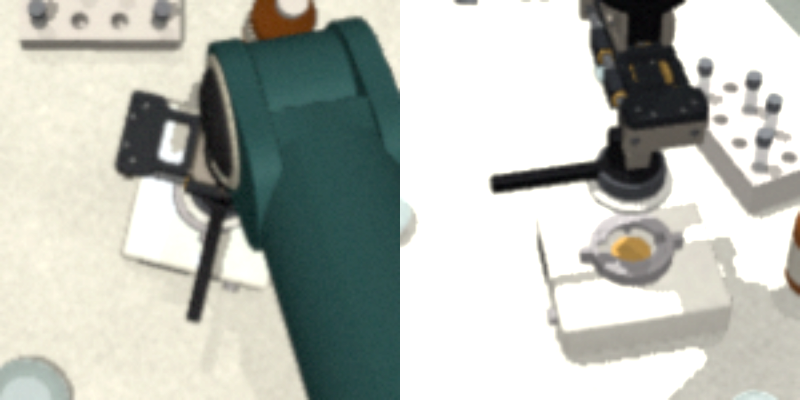

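Run:
```python
from h import *
c=dict(np.load("wrist3.npz"));f=c["frame"]
cv2.imwrite("pics/w3a.png",np.clip(cv2.resize(f[100:265,230:415,::-1],(740,598*165*740//185//598 if 0 else 600),interpolation=cv2.INTER_CUBIC)*1.5,0,255).astype(np.uint8))
ctr=np.array([.6078,-.0322])
r=cast(c,[[321,142]],.066)[0];d=r[:2]-ctr;print(r,np.degrees(np.arctan2(d[1],d[0])),np.hypot(*d))
# box corners z=.05
B=cast(c,[[244,111],[400,111],[248,250],[393,250]],.05);print(B)
for i,j in((2,0),(3,1),(1,0)):
    d=B[j]-B[i];print(np.degrees(np.arctan2(d[1],d[0])))
print("lamp proj flange top expected",proj(c,[[.6078+.038*np.cos(a),-.0322+.038*np.sin(a),.1515] for a in np.radians([-13.4,-103.4,76.6])]))
print("collar exp",proj(c,[[.6083+.04*np.cos(a),-.0324+.04*np.sin(a),.068] for a in np.radians([-13.4,-103.4,76.6])]))
```

```text
[ 0.65748298 -0.04366207  0.066     ] -12.991081585378875 0.050988016902093175
[[ 0.70044383  0.0184058   0.05      ]
 [ 0.66714634 -0.12031222  0.05      ]
 [ 0.56919032  0.05356585  0.05      ]
 [ 0.53485723 -0.08934227  0.05      ]]
-14.99624113592809
-13.176111746759672
76.50225111613041
lamp proj flange top expected [[321.84554384 170.68102709]
 [379.4984362  227.89657042]
 [264.27981369 228.10790474]]
collar exp [[321.52289582 154.12289699]
 [365.40628319 198.16327691]
 [277.731934   198.32319807]]
```

View pics/w3a.png

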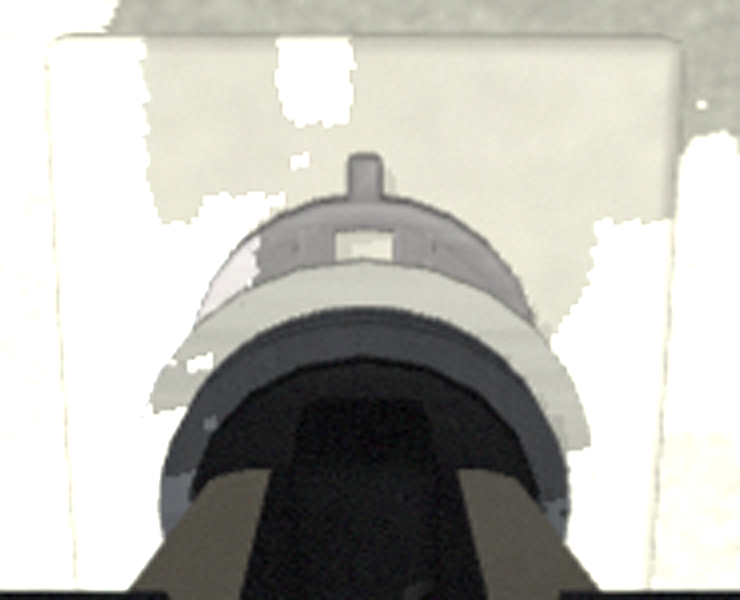

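```bash
python3 -m jog '[[0.1,0,1.5,0,0.1,-0.1,0],[0,0,1.5,0,0,0,0],[0,0,0,0,0,0,0]]'
python3 st.py .6089 -.0325 .13 -13.35
```

```text
clock: 7.6
position: [0.6064, -0.026, 0.1497]
tool_rot: [-0.002, 0.994, -0.112, -0.001]
force: [-0.8, -0.6, -3.2]
gripper_width: 0.018
t 7.6 p [ 0.6064 -0.026   0.1497] yaw_x -12.91 tilt [-0.13  0.19] F [-0.78 -0.63 -3.19] T [ 0.07  0.09 -0.03] w 0.018 j7 -2.01
shift cm at target yaw [0.39 0.57 1.97] turn z 0.44
rotvec tool deg [-0.15  0.17  0.44]
```

```bash
python3 -m jog '[[0.4,0.55,1.2,-0.1,0.2,0.4,0],[0,0,0.2,0,0,0,0]]'
python3 st.py .6089 -.0325 .127 -13.35
python3 -m jog '[[0,0,0,0,0,0,0]]'
python3 st.py .6089 -.0325 .127 -13.35
```

```text
clock: 7.8
position: [0.6088, -0.0322, 0.1339]
tool_rot: [-0.0, 0.993, -0.116, -0.0]
force: [-0.6, -0.6, -3.7]
gripper_width: 0.0178
t 7.8 p [ 0.6088 -0.0322  0.1339] yaw_x -13.28 tilt [-0.01  0.03] F [-0.61 -0.64 -3.67] T [-0.06  0.06 -0.02] w 0.0178 j7 -2.01
shift cm at target yaw [0.01 0.02 0.69] turn z 0.07
rotvec tool deg [-0.03  0.01  0.07]
clock: 7.9
position: [0.6087, -0.0321, 0.1333]
tool_rot: [-0.0, 0.993, -0.116, -0.0]
force: [-0.2, -0.3, -2.7]
gripper_width: 0.0178
t 7.9 p [ 0.6087 -0.0321  0.1333] yaw_x -13.28 tilt [-0.04  0.05] F [-0.22 -0.34 -2.72] T [ 0.03 -0.02  0.01] w 0.0178 j7 -2.01
shift cm at target yaw [0.02 0.03 0.63] turn z 0.07
rotvec tool deg [-0.04  0.06  0.07]
```

```bash
python3 -m jog '[[0,0,0.6,0,0,0.1,0],[0,0,0,0,0,0,0]]'
python3 st.py .6089 -.0325 .12 -13.35
python3 -m jog '[[0,0,0.4,0,0,0,0],[0,0,0,0,0,0,0]]'
python3 st.py .6089 -.0325 .12 -13.35
```

```text
clock: 8.1
position: [0.6089, -0.0324, 0.1271]
tool_rot: [-0.0, 0.993, -0.117, -0.0]
force: [-0.8, 0.1, -4.0]
gripper_width: 0.0179
t 8.1 p [ 0.6089 -0.0324  0.1271] yaw_x -13.42 tilt [-0.02  0.05] F [-0.76  0.08 -4.  ] T [0.04 0.07 0.04] w 0.0179 j7 -2.02
shift cm at target yaw [-0.    0.01  0.71] turn z -0.07
rotvec tool deg [-0.04  0.03 -0.07]
clock: 8.3
position: [0.6092, -0.0324, 0.1232]
tool_rot: [-0.0, 0.993, -0.117, 0.0]
force: [0.1, -0.8, -3.6]
gripper_width: 0.0181
t 8.3 p [ 0.6092 -0.0324  0.1232] yaw_x -13.42 tilt [0.03 0.04] F [ 0.13 -0.82 -3.65] T [ 0.01  0.04 -0.02] w 0.0181 j7 -2.02
shift cm at target yaw [-0.03  0.01  0.32] turn z -0.07
rotvec tool deg [-0.05 -0.02 -0.07]
```

```bash
python3 -m jog '[[0,0,0.3,0,0,0,0],[0,0,0,0,0,0,0]]'
python3 st.py .6089 -.0325 .11 -13.35
python3 -m jog '[[0,0,0.3,0,0,0,0],[0,0,0,0,0,0,0]]'
python3 st.py .6089 -.0325 .11 -13.35
```

```text
clock: 8.5
position: [0.6095, -0.0324, 0.1203]
tool_rot: [-0.0, 0.993, -0.117, 0.001]
force: [0.1, -0.0, -3.5]
gripper_width: 0.0178
t 8.5 p [ 0.6095 -0.0324  0.1203] yaw_x -13.42 tilt [0.07 0.04] F [ 0.13 -0.05 -3.51] T [ 0.05 -0.01 -0.01] w 0.0178 j7 -2.02
shift cm at target yaw [-0.05  0.02  1.03] turn z -0.07
rotvec tool deg [-0.05 -0.06 -0.07]
clock: 8.7
position: [0.6096, -0.0324, 0.1172]
tool_rot: [-0.0, 0.993, -0.117, 0.001]
force: [-1.2, 0.2, -2.6]
gripper_width: 0.0181
t 8.7 p [ 0.6096 -0.0324  0.1172] yaw_x -13.42 tilt [0.09 0.04] F [-1.24  0.2  -2.59] T [ 0.05 -0.05  0.04] w 0.0181 j7 -2.02
shift cm at target yaw [-0.07  0.03  0.72] turn z -0.07
rotvec tool deg [-0.06 -0.08 -0.07]
```

Going in freely: the underside is at about 61.5 mm, below the 66 mm lip level.

```bash
python3 -m jog '[[-0.05,0,0.3,0,0,0,0],[0,0,0,0,0,0,0]]'
python3 st.py .6089 -.0325 .11 -13.35
python3 -m jog '[[0,0,0.3,0,0,0,0],[0,0,0,0,0,0,0]]'
python3 st.py .6089 -.0325 .11 -13.35
```

```text
clock: 8.9
position: [0.6091, -0.0322, 0.114]
tool_rot: [-0.0, 0.993, -0.117, 0.001]
force: [-0.8, -0.6, -2.8]
gripper_width: 0.0173
t 8.9 p [ 0.6091 -0.0322  0.114 ] yaw_x -13.42 tilt [0.09 0.04] F [-0.76 -0.58 -2.81] T [ 0.03  0.01 -0.03] w 0.0173 j7 -2.03
shift cm at target yaw [-0.02  0.03  0.4 ] turn z -0.07
rotvec tool deg [-0.06 -0.08 -0.07]
clock: 9.1
position: [0.6091, -0.0322, 0.1107]
tool_rot: [-0.0, 0.993, -0.117, 0.001]
force: [-0.4, -0.1, -2.8]
gripper_width: 0.0179
t 9.1 p [ 0.6091 -0.0322  0.1107] yaw_x -13.42 tilt [0.1  0.04] F [-0.36 -0.11 -2.81] T [ 0.03  0.02 -0.03] w 0.0179 j7 -2.03
shift cm at target yaw [-0.02  0.03  0.07] turn z -0.07
rotvec tool deg [-0.06 -0.08 -0.07]
```

```bash
python3 -m jog '[[0,0,0.15,0,0,0,0],[0,0,0,0,0,0,0]]'
python3 st.py .6089 -.0325 .11 -13.35
python3 -m jog '[[0,0,0,0,0,0,0.15],[0,0,0,0,0,0,0.4],[0,0,0,0,0,0,0.5],[0,0,0,0,0,0,0.5]]'
python3 st.py .6089 -.0325 .11 -13.35
```

```text
clock: 9.3
position: [0.6096, -0.0322, 0.1097]
tool_rot: [-0.0, 0.993, -0.117, 0.001]
force: [-1.1, 0.6, -3.2]
gripper_width: 0.0176
t 9.3 p [ 0.6096 -0.0322  0.1097] yaw_x -13.42 tilt [0.14 0.04] F [-1.14  0.6  -3.21] T [ 0.06  0.02 -0.02] w 0.0176 j7 -2.03
shift cm at target yaw [-0.06  0.05 -0.03] turn z -0.07
rotvec tool deg [-0.07 -0.13 -0.07]
clock: 9.7
position: [0.6107, -0.0321, 0.1109]
tool_rot: [-0.001, 0.993, -0.117, 0.003]
force: [-0.3, 0.7, -0.8]
gripper_width: 0.0396
t 9.7 p [ 0.6107 -0.0321  0.1109] yaw_x -13.42 tilt [0.3  0.03] F [-0.34  0.68 -0.75] T [0.05 0.03 0.01] w 0.0396 j7 -2.03
shift cm at target yaw [-0.17  0.08  0.09] turn z -0.07
rotvec tool deg [-0.1  -0.28 -0.07]
```

```bash
python3 -m jog '[[-0.15,0,-1,0,0,0,0.6],[0,0,-3,0,0,0,0.6],[0,0,-4,0,0,0,0.6],[-4,0,-3,0,0,0,0.6],[-4,0,0,0,0,0,0.4],[-1,0,0,0,0,0,0.4]]'
python3 st.py .516 -.0104 .2 166.6
python3 -m jog '[[0,0,0,0,0,8.5,0.3],[0,0,0,0,0,8.5,0.3],[0,0,0,0,0,8.5,0.3],[0,0,0,0,0,8.5,0.3],[0,0,0,0,0,8.5,0.3],[0,0,0,0,0,8.5,0.3],[0,0,0,0,0,8.5,0.3],[0,0,0,0,0,8.5,0.3],[0,0,0,0,0,8.5,0.3],[0,0,0,0,0,8.5,0.3],[0,0,0,0,0,8.5,0.3],[0,0,0,0,0,8.5,0.3]]'
python3 st.py .516 -.0104 .2 166.6
```

```text
clock: 10.3
position: [0.5212, -0.01, 0.2272]
tool_rot: [-0.001, 0.993, -0.117, 0.004]
force: [0.1, -0.5, 0.1]
gripper_width: 0.0415
t 10.3 p [ 0.5212 -0.01    0.2272] yaw_x -13.44 tilt [0.48 0.06] F [ 0.12 -0.51  0.05] T [-0.01 -0.02  0.  ] w 0.0415 j7 -1.98
shift cm at target yaw [ 0.5  -0.16  2.72] turn z -180.04
rotvec tool deg [ -0.71   0.27 179.96]
clock: 11.5
position: [0.5186, -0.015, 0.2181]
tool_rot: [-0.007, -0.682, 0.732, 0.009]
force: [-0.4, -0.4, -2.6]
gripper_width: 0.0274
t 11.5 p [ 0.5186 -0.015   0.2181] yaw_x -94.06 tilt [-1.32  0.2 ] F [-0.44 -0.44 -2.57] T [ 0.16 -0.07  0.01] w 0.0274 j7 -2.91
shift cm at target yaw [0.36 0.39 1.81] turn z -260.66
rotvec tool deg [ 1.07 -1.07 99.34]
```

```bash
python3 -m jog '[[0,0,0,0,0,-8.5,0.3],[0,0,0,0,0,-8.5,0.3],[0,0,0,0,0,-8.5,0.3],[0,0,0,0,0,-8.5,0.3],[0,0,0,0,0,-8.5,0.3],[0,0,0,0,0,-8.5,0.3],[0,0,0,0,0,-8.5,0.3],[0,0,0,0,0,-8.5,0.3],[0,0,0,0,0,-8.5,0.3],[0,0,0,0,0,-8.5,0.3],[0,0,0,0,0,-8.5,0.3],[0,0,0,0,0,-8.5,0.3]]' | head -2
python3 st.py .516 -.0104 .22 166.6
```

```text
clock: 12.7
position: [0.5257, -0.0101, 0.224]
t 12.7 p [ 0.5257 -0.0101  0.224 ] yaw_x 9.3 tilt [-0.7  -0.32] F [ 0.4  -0.36 -0.48] T [ 0.01 -0.04  0.05] w 0.0276 j7 -1.29
shift cm at target yaw [ 0.93 -0.25  0.4 ] turn z -157.3
rotvec tool deg [  -0.97    0.48 -157.29]
```

```bash
python3 -m jog '[[0,0,0,0,0,-8.5,0.3],[0,0,0,0,0,-8.5,0.3],[0,0,0,0,0,-8.5,0.3],[0,0,0,0,0,-8.5,0.3],[0,0,0,0,0,-8.5,0.3],[0,0,0,0,0,-8.5,0.3],[0,0,0,0,0,-8.5,0.3],[0,0,0,0,0,-8.5,0.3],[0,0,0,0,0,-8.5,0.3],[0,0,0,0,0,-8.5,0.3],[0,0,0,0,0,-8.5,0.3],[0,0,0,0,0,-8.5,0.3]]' | head -2
python3 st.py .516 -.0104 .22 166.6
python3 -m jog '[[0,0,0,0,0,-8.5,0.3],[0,0,0,0,0,-8.5,0.3],[0,0,0,0,0,-8.5,0.3],[0,0,0,0,0,-8.5,0.3],[0,0,0,0,0,-8.5,0.3],[0,0,0,0,0,-8.5,0.3],[0,0,0,0,0,0,0.3]]' | head -2
python3 st.py .516 -.0104 .22 166.6
```

```text
clock: 13.9
position: [0.5321, -0.0087, 0.23]
t 13.9 p [ 0.5321 -0.0087  0.23  ] yaw_x 112.43 tilt [-0.12 -0.25] F [0.71 0.11 0.1 ] T [-0.03 -0.12  0.03] w 0.0277 j7 0.42
shift cm at target yaw [ 1.53 -0.54  1.  ] turn z -54.17
rotvec tool deg [ -0.28   0.07 -54.17]
clock: 14.6
position: [0.5357, -0.0083, 0.2333]
t 14.6 p [ 0.5357 -0.0083  0.2333] yaw_x 164.04 tilt [ 0.2  -0.22] F [-0.42  0.37 -0.07] T [ 0.03 -0.15 -0.01] w 0.0276 j7 1.28
shift cm at target yaw [ 1.87 -0.67  1.33] turn z -2.56
rotvec tool deg [-0.16  0.25 -2.56]
```

Run:
```python
from plant import camera
import cv2,numpy as np
for n in("wrist","top","side"):
    c=camera(n); cv2.imwrite(f"pics/{n}4.png",c["frame"][...,::-1]); np.savez(f"{n}4.npz",**c)
t=cv2.imread("pics/top4.png")[120:270,270:420];s=cv2.imread("pics/side4.png")[140:290,260:410]
cv2.imwrite("pics/c4.png",np.clip(np.hstack([cv2.resize(t,(400,400)),cv2.resize(s,(400,400))])*1.8,0,255).astype(np.uint8))
```

```text
(no output)
```

View pics/wrist4.png

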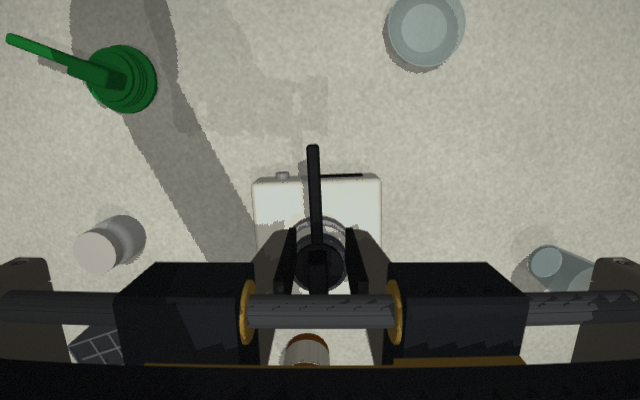

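View pics/c4.png

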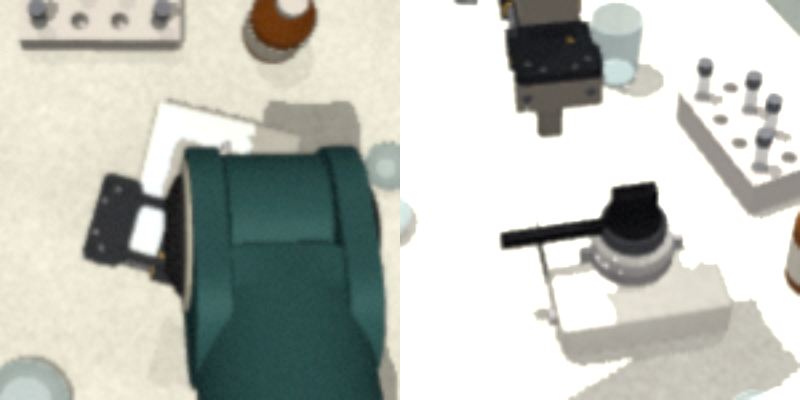

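Side view: the holder is seated with its flange close above the collar. In the wrist view the lever runs from (313,148) to (319,235).

Run:
```python
from h import *
c=dict(np.load("wrist4.npz"));g=c["frame"].max(2).astype(int)
m=np.zeros(g.shape,bool);m[142:215,300:335]=g[142:215,300:335]<45
b,s=blobs(m,1);ys,xs=np.nonzero(b[0]);P=cast(c,np.c_[xs,ys],.104)
mid=np.array([P[ys==y].mean(0) for y in np.unique(ys)][2:]);k=np.polyfit(mid[:,0],mid[:,1],1)
print("yaw",np.degrees(np.arctan(k[0])),"y at axis x .6085",np.polyval(k,.6085),"tip",P[np.argmin(ys)])
R=c["range_z"];T=c["camera_from_world"]
K=np.array([[c["fx"],0,c["cx"]],[0,c["fy"],c["cy"]],[0,0,1.]])
n=cv2.undistortPoints(np.c_[xs,ys].astype(float).reshape(-1,1,2),K,c["distortion"]).reshape(-1,2)
z=R[ys,xs];W=(np.c_[n,np.ones(len(n))]*z[:,None]-T[:3,3])@T[:3,:3];W=W[z>0];i=W[:,2]>.08
print("z med",np.percentile(W[i,2],[10,50,90]))
```

```text
yaw -13.586017968381674 y at axis x .6085 -0.031120560670594405 tip [ 0.48842753 -0.00534028  0.104     ]
z med [0.10198449 0.10329968 0.10429929]
```

```bash
python3 -m jog '[[1.9,-0.7,3,-0.2,0.3,-2.5,0.22],[0,0,3,0,0,0,0.22],[0,0,1.5,0,0,0,0.22],[0,0,0,0,0,0,0.22]]'|tail -1
python3 st.py .516 -.0104 .115 166.4
```

```text
gripper_width: 0.02
t 15.15 p [ 0.5163 -0.0096  0.1573] yaw_x 165.88 tilt [0.17 0.06] F [ 0.72 -0.42 -0.61] T [ 0.04 -0.11  0.  ] w 0.02 j7 1.33
shift cm at target yaw [ 0.01 -0.08  4.23] turn z -0.52
rotvec tool deg [ 0.1   0.15 -0.52]
```

```bash
python3 -m jog '[[0,-0.1,2,0.1,0.1,-0.5,0.22],[0,0,2,0,0,0,0.22],[0,0,0,0,0,0,0.22]]'|tail -1
python3 st.py .516 -.0104 .08 166.4
```

```text
gripper_width: 0.0204
t 15.45 p [ 0.5184 -0.0104  0.1187] yaw_x 166.15 tilt [ 0.26 -0.02] F [-0.92 -0.06  0.24] T [ 0.   -0.09  0.  ] w 0.0204 j7 1.35
shift cm at target yaw [ 0.23 -0.06  3.87] turn z -0.25
rotvec tool deg [ 0.04  0.26 -0.25]
```

```bash
python3 -m jog '[[0.2,-0.05,1,0,0.25,-0.2,0.22],[0,0,1,0,0,0,0.22],[0.1,0,1,0,0,0,0.22],[0,0,0.5,0,0,0,0.22],[0,0,0,0,0,0,0.22]]'|tail -1
python3 st.py .516 -.0104 .08 166.4
```

```text
gripper_width: 0.0204
t 15.95 p [ 0.5179 -0.0099  0.0844] yaw_x 166.27 tilt [0.31 0.06] F [ 0.63 -0.   -1.29] T [ 0.06 -0.11  0.04] w 0.0204 j7 1.36
shift cm at target yaw [ 0.17 -0.1   0.44] turn z -0.13
rotvec tool deg [ 0.13  0.28 -0.13]
```

```bash
cat >> st.py <<'E'
dx=p[:2]-np.array([.6086,-.032]);a=np.degrees(np.arctan2(dx[1],dx[0]))%360
print("ARC turned",round(166.5-a,1),"r",round(np.hypot(*dx),4),"z",p[2].round(4),"yaw-lever err",round((np.degrees(np.arctan2(R[1,0],R[0,0]))%360)-a,1),"Ftool",(R.T@s["force"]).round(2))
E
python3 -m jog '[[0.15,0,0.4,0.1,0.3,0,0.22],[0,0.33,0,0,0,1,0.22],[0,0.33,0,0,0,1,0.22],[0,0.33,0,0,0,2,0.22]]'|tail -1
python3 st.py
python3 -m jog '[[0,0.33,0,0,0,2,0.22],[0,0.33,0,0,0,2,0.22],[0,0.33,0,0,0,2,0.22]]'|tail -1
python3 st.py
```

```text
gripper_width: 0.0205
t 16.35 p [5.195e-01 2.000e-04 8.060e-02] yaw_x 161.95 tilt [0.01 0.04] F [-0.39 -1.   -0.82] T [-0.06 -0.13 -0.01] w 0.0205 j7 1.28
ARC turned 6.4 r 0.0948 z 0.0806 yaw-lever err 1.8 Ftool [ 0.06 -1.07  0.82]
gripper_width: 0.02
t 16.65 p [0.5238 0.0109 0.0814] yaw_x 155.59 tilt [0.1  0.05] F [1.03 0.35 0.9 ] T [ 0.   -0.15  0.05] w 0.02 j7 1.16
ARC turned 13.3 r 0.095 z 0.0814 yaw-lever err 2.4 Ftool [-0.79  0.75 -0.9 ]
```

```bash
python3 -m jog '[[0,0.33,0.03,0,0,2.2,0.22],[0,0.33,0.03,0,0,2.2,0.22],[0,0.33,0.03,0,0,2.2,0.22]]'|tail -1
python3 st.py
python3 -m jog '[[0,0.33,0.03,0,0,2.2,0.22],[0,0.33,0.03,0,0,2.2,0.22]]'|tail -1
python3 st.py
python3 -m jog '[[0,0.33,0.03,0,0,2.2,0.22],[0,0.33,0.03,0,0,2.2,0.22]]'|tail -1
python3 st.py
```

```text
gripper_width: 0.0201
t 16.95 p [0.5293 0.0212 0.0815] yaw_x 148.62 tilt [0.22 0.07] F [ 0.22 -0.38 -0.23] T [-0.05 -0.13  0.  ] w 0.0201 j7 1.04
ARC turned 20.4 r 0.0955 z 0.0815 yaw-lever err 2.5 Ftool [-0.39 -0.21  0.23]
gripper_width: 0.0204
t 17.15 p [0.5336 0.0278 0.0815] yaw_x 143.97 tilt [0.29 0.09] F [-0.2   0.41 -0.03] T [-0.05 -0.11 -0.01] w 0.0204 j7 0.96
ARC turned 25.1 r 0.096 z 0.0815 yaw-lever err 2.5 Ftool [0.4  0.22 0.03]
gripper_width: 0.0201
t 17.35 p [0.5383 0.0341 0.0815] yaw_x 139.32 tilt [0.36 0.1 ] F [-0.58  0.48 -0.03] T [-0.01 -0.12 -0.03] w 0.0201 j7 0.88
ARC turned 29.7 r 0.0966 z 0.0815 yaw-lever err 2.6 Ftool [ 0.76 -0.01  0.03]
```

Run:
```python
from plant import camera
import cv2,numpy as np
w=camera("wrist")["frame"][...,::-1];s=camera("side")["frame"][140:290,260:410,::-1]
cv2.imwrite("pics/c5.png",np.clip(np.hstack([cv2.resize(w,(480,300)),cv2.resize(s,(300,300))])*1.6,0,255).astype(np.uint8))
```

```text
(no output)
```

View pics/c5.png

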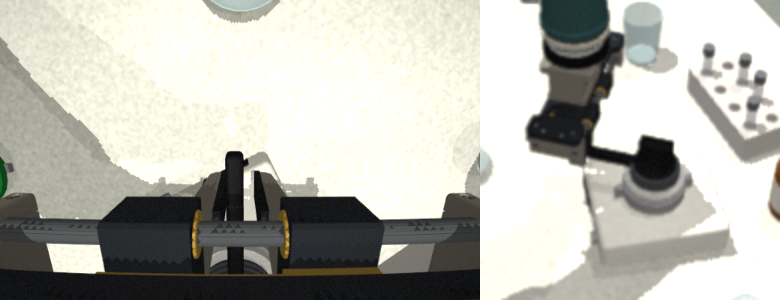

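The lever is following, held between the fingers. I'll keep going with force checks.

```bash
python3 -m jog '[[-0.1,0.3,0.04,-0.1,0.3,2,0.22],[0,0.3,0.03,0,0,2,0.22]]'|tail -1
python3 st.py
python3 -m jog '[[-0.05,0.3,0.03,0,0,2,0.22],[0,0.3,0.03,0,0,2,0.22]]'|tail -1
python3 st.py
python3 -m jog '[[-0.05,0.3,0.03,0,0,2,0.22]]'|tail -1
python3 st.py
python3 -m jog '[[0,0.3,0.03,0,0,2,0.22]]'|tail -1
python3 st.py
```

```text
gripper_width: 0.0203
t 17.65 p [0.5432 0.0385 0.0811] yaw_x 135.26 tilt [0.2  0.42] F [ 0.54 -0.19 -0.04] T [-0.06 -0.16  0.05] w 0.0203 j7 0.82
ARC turned 33.6 r 0.0962 z 0.0811 yaw-lever err 2.4 Ftool [-0.51  0.24  0.04]
gripper_width: 0.0203
t 17.85 p [0.5483 0.0425 0.0807] yaw_x 130.95 tilt [0.2  0.45] F [ 0.26 -0.64  0.08] T [-0.08 -0.15 -0.01] w 0.0203 j7 0.75
ARC turned 37.5 r 0.0958 z 0.0807 yaw-lever err 1.9 Ftool [-0.65 -0.22 -0.09]
gripper_width: 0.0203
t 17.95 p [0.551  0.0442 0.0805] yaw_x 128.8 tilt [0.19 0.47] F [-0.37 -0.08  0.58] T [-0.08 -0.09  0.03] w 0.0203 j7 0.72
ARC turned 39.4 r 0.0955 z 0.0805 yaw-lever err 1.7 Ftool [ 0.17 -0.33 -0.58]
gripper_width: 0.0202
t 18.05 p [0.5537 0.0461 0.0803] yaw_x 126.64 tilt [0.2  0.48] F [ 0.47 -0.14  0.85] T [-0.01 -0.08 -0.02] w 0.0202 j7 0.69
ARC turned 41.4 r 0.0955 z 0.0803 yaw-lever err 1.5 Ftool [-0.39  0.3  -0.85]
```

```bash
for i in 1; do :; done
python3 -m jog '[[-0.03,0.3,0.03,0,0,1.8,0.22],[0,0.3,0.02,0,0,1.8,0.22]]'|tail -1
python3 st.py
python3 -m jog '[[-0.03,0.3,0.02,0,0,1.8,0.22],[0,0.3,0.02,0,0,1.8,0.22]]'|tail -1
python3 st.py
python3 -m jog '[[-0.03,0.3,0.02,0,0,1.8,0.22]]'|tail -1
python3 st.py
python3 -m jog '[[0,0.3,0.02,0,0,1.8,0.22]]'|tail -1
python3 st.py
```

```text
gripper_width: 0.0201
t 18.25 p [0.5591 0.0496 0.0799] yaw_x 122.75 tilt [0.19 0.51] F [0.23 0.17 0.29] T [-0.01 -0.1   0.02] w 0.0201 j7 0.63
ARC turned 45.3 r 0.0954 z 0.0799 yaw-lever err 1.5 Ftool [ 0.02  0.29 -0.29]
gripper_width: 0.0201
t 18.45 p [0.5648 0.0526 0.0797] yaw_x 118.85 tilt [0.19 0.54] F [-0.06 -0.09 -0.26] T [-0.06 -0.09  0.  ] w 0.0201 j7 0.57
ARC turned 49.2 r 0.0953 z 0.0797 yaw-lever err 1.5 Ftool [-0.06 -0.1   0.26]
gripper_width: 0.0206
t 18.55 p [0.5678 0.0539 0.0795] yaw_x 116.89 tilt [0.17 0.55] F [-0.76 -0.15 -0.46] T [-0.03  0.06 -0.  ] w 0.0206 j7 0.54
ARC turned 51.1 r 0.0951 z 0.0795 yaw-lever err 1.5 Ftool [ 0.2  -0.75  0.45]
gripper_width: 0.0201
t 18.65 p [0.5706 0.0553 0.0793] yaw_x 114.94 tilt [0.16 0.56] F [-0.37 -0.02 -0.1 ] T [-0.07  0.04  0.02] w 0.0201 j7 0.51
ARC turned 53.0 r 0.0952 z 0.0793 yaw-lever err 1.4 Ftool [ 0.14 -0.35  0.1 ]
```

```bash
python3 -m jog '[[-0.03,0.3,0.02,0,0,1.8,0.22]]'|tail -1
python3 st.py
python3 -m jog '[[0,0.3,0.02,-0.2,-0.4,1.8,0.22]]'|tail -1
python3 st.py
python3 -m jog '[[0,0.3,0.02,0,0,1.8,0.22]]'|tail -1
python3 st.py
python3 -m jog '[[0,0.3,0.02,0,0,1.8,0.22]]'|tail -1
python3 st.py
```

```text
gripper_width: 0.0201
t 18.75 p [0.5736 0.0565 0.0791] yaw_x 112.98 tilt [0.15 0.57] F [-1.01  0.08 -0.37] T [0.03 0.06 0.03] w 0.0201 j7 0.48
ARC turned 54.9 r 0.0952 z 0.0791 yaw-lever err 1.4 Ftool [ 0.47 -0.91  0.37]
gripper_width: 0.0201
t 18.85 p [0.5766 0.0574 0.0788] yaw_x 111.0 tilt [0.47 0.26] F [-1.19 -0.27  1.01] T [-0.18  0.04 -0.  ] w 0.0201 j7 0.44
ARC turned 56.8 r 0.095 z 0.0788 yaw-lever err 1.3 Ftool [ 0.18 -1.2  -1.03]
gripper_width: 0.0201
t 18.95 p [0.5792 0.0586 0.0785] yaw_x 109.05 tilt [0.43 0.24] F [-0.59 -0.32 -0.25] T [-0.06  0.17  0.02] w 0.0201 j7 0.41
ARC turned 58.5 r 0.0952 z 0.0785 yaw-lever err 1.1 Ftool [-0.11 -0.66  0.24]
gripper_width: 0.02
t 19.05 p [0.5819 0.0594 0.0782] yaw_x 107.08 tilt [0.38 0.24] F [-1.16 -0.95  0.13] T [-0.23  0.2  -0.04] w 0.02 j7 0.38
ARC turned 60.2 r 0.0952 z 0.0782 yaw-lever err 0.8 Ftool [-0.57 -1.39 -0.14]
```

```bash
python3 -m jog '[[0,0.3,0,0,0,1.8,0.22]]'|tail -1
python3 st.py
python3 -m jog '[[0,0.3,0,0,0,1.8,0.22]]'|tail -1
python3 st.py
python3 -m jog '[[0,0.3,0,0,0,1.8,0.22]]'|tail -1
python3 st.py
python3 -m jog '[[0,0.3,0,0,0,1.8,0.22]]'|tail -1
python3 st.py
```

```text
gripper_width: 0.0201
t 19.15 p [0.5847 0.0602 0.0781] yaw_x 105.12 tilt [0.33 0.23] F [-1.67 -0.83  0.05] T [-0.21  0.27  0.05] w 0.0201 j7 0.35
ARC turned 62.0 r 0.0953 z 0.0781 yaw-lever err 0.6 Ftool [-0.37 -1.83 -0.06]
gripper_width: 0.02
t 19.25 p [0.5875 0.0609 0.0779] yaw_x 103.15 tilt [0.28 0.22] F [-1.37 -0.33 -1.11] T [-0.23  0.27  0.04] w 0.02 j7 0.32
ARC turned 63.7 r 0.0953 z 0.0779 yaw-lever err 0.3 Ftool [-0.01 -1.42  1.1 ]
gripper_width: 0.0205
t 19.35 p [0.5902 0.0615 0.0777] yaw_x 101.19 tilt [0.22 0.21] F [-2.91 -0.91 -0.7 ] T [-0.28  0.3   0.04] w 0.0205 j7 0.29
ARC turned 65.4 r 0.0953 z 0.0777 yaw-lever err 0.1 Ftool [-0.33 -3.03  0.69]
gripper_width: 0.0204
t 19.45 p [0.593  0.062  0.0774] yaw_x 99.22 tilt [0.17 0.2 ] F [-2.41 -0.29 -0.38] T [-0.24  0.4   0.02] w 0.0204 j7 0.27
ARC turned 67.1 r 0.0953 z 0.0774 yaw-lever err -0.2 Ftool [ 0.1  -2.43  0.37]
```

```bash
python3 -m jog '[[0,0.3,0,0,0,1.5,0.22]]'|tail -1
python3 st.py
python3 -m jog '[[0,0.3,0,0,0,1.5,0.22]]'|tail -1
python3 st.py
python3 -m jog '[[0,0.3,0,0,0,1.5,0.22]]'|tail -1
python3 st.py
python3 -m jog '[[0,0.3,0,0,0,1.5,0.22]]'|tail -1
python3 st.py
```

```text
gripper_width: 0.0205
t 19.55 p [0.5958 0.0624 0.0772] yaw_x 97.57 tilt [0.11 0.19] F [-2.26 -1.09 -0.98] T [-0.26  0.41  0.04] w 0.0205 j7 0.24
ARC turned 68.8 r 0.0953 z 0.0772 yaw-lever err -0.2 Ftool [-0.78 -2.38  0.97]
gripper_width: 0.0205
t 19.65 p [0.5986 0.0628 0.077 ] yaw_x 95.93 tilt [0.05 0.19] F [-3.   -1.06 -0.49] T [-0.24  0.47  0.06] w 0.0205 j7 0.22
ARC turned 70.5 r 0.0954 z 0.077 yaw-lever err -0.1 Ftool [-0.75 -3.09  0.48]
gripper_width: 0.0203
t 19.75 p [0.6013 0.0632 0.0767] yaw_x 94.31 tilt [-0.01  0.18] F [-2.45 -0.57 -1.01] T [-0.26  0.63  0.05] w 0.0203 j7 0.19
ARC turned 72.1 r 0.0955 z 0.0767 yaw-lever err -0.1 Ftool [-0.39 -2.49  1.  ]
gripper_width: 0.0206
t 19.85 p [0.6037 0.0634 0.0764] yaw_x 92.68 tilt [-0.12  0.18] F [-6.23 -1.47 -0.36] T [-0.24  1.14  0.06] w 0.0206 j7 0.17
ARC turned 73.5 r 0.0955 z 0.0764 yaw-lever err -0.3 Ftool [-1.18 -6.29  0.36]
```

Force jumped from 2.5 to 6.3 N, so the stop is probably being felt. I'll use smaller steps.

```bash
python3 -m jog '[[0,0.12,0,0,0,0.5,0.22]]'|tail -1
python3 st.py
python3 -m jog '[[0,0.15,0,0,0,0.3,0.22]]'|tail -1
python3 st.py
```

```text
gripper_width: 0.0202
t 19.95 p [0.6052 0.0636 0.0763] yaw_x 92.1 tilt [-0.11  0.18] F [-1.88 -0.89 -1.1 ] T [-0.15  0.29  0.05] w 0.0202 j7 0.16
ARC turned 74.5 r 0.0956 z 0.0763 yaw-lever err 0.1 Ftool [-0.82 -1.91  1.1 ]
gripper_width: 0.0202
t 20.05 p [0.6068 0.0637 0.0762] yaw_x 91.76 tilt [-0.12  0.18] F [-2.51 -0.01 -1.56] T [-0.18  0.47  0.02] w 0.0202 j7 0.16
ARC turned 75.4 r 0.0957 z 0.0762 yaw-lever err 0.7 Ftool [ 0.06 -2.51  1.57]
```

```bash
python3 -m jog '[[-0.04,0.15,0,0,0,0.9,0.22]]'|tail -1
python3 st.py|tail -1
python3 -m jog '[[-0.02,0.15,0,0,0,0.9,0.22]]'|tail -1
python3 st.py|tail -1
python3 -m jog '[[0,0.15,0,0,0,0.9,0.22]]'|tail -1
python3 st.py
python3 -m jog '[[0,0.15,0,0,0,0.9,0.22]]'|tail -1
python3 st.py
```

```text
gripper_width: 0.0201
ARC turned 76.5 r 0.0958 z 0.0761 yaw-lever err 0.8 Ftool [ 0.35 -2.03  0.63]
gripper_width: 0.0203
ARC turned 77.6 r 0.0958 z 0.0762 yaw-lever err 1.0 Ftool [-0.24 -1.9   1.86]
gripper_width: 0.0207
t 20.35 p [0.6122 0.0638 0.0763] yaw_x 88.87 tilt [-0.05  0.22] F [-2.37 -0.85 -1.06] T [-0.2   0.43  0.03] w 0.0207 j7 0.12
ARC turned 78.6 r 0.0958 z 0.0763 yaw-lever err 1.0 Ftool [-0.9  -2.35  1.06]
gripper_width: 0.0202
t 20.45 p [0.6139 0.0637 0.0763] yaw_x 87.89 tilt [-0.05  0.22] F [-2.03 -0.24 -1.47] T [-0.13  0.47 -0.04] w 0.0202 j7 0.1
ARC turned 79.6 r 0.0958 z 0.0763 yaw-lever err 1.0 Ftool [-0.32 -2.02  1.47]
```

```bash
python3 -m jog '[[-0.03,0.15,0,0,0,0.9,0.22]]'|tail -1
python3 st.py|tail -1
python3 -m jog '[[-0.02,0.15,0,0,0,0.9,0.22]]'|tail -1
python3 st.py|tail -1
python3 -m jog '[[0,0.15,0,0,0,0.9,0.22]]'|tail -1
python3 st.py|tail -1
python3 - <<'E'
from plant import camera
import cv2,numpy as np
w=camera("wrist")["frame"][...,::-1];s=camera("side")["frame"][140:290,260:410,::-1]
cv2.imwrite("pics/c6.png",np.clip(np.hstack([cv2.resize(w,(480,300)),cv2.resize(s,(300,300))])*1.6,0,255).astype(np.uint8))
E
```

```text
gripper_width: 0.0201
ARC turned 80.4 r 0.0958 z 0.0762 yaw-lever err 0.8 Ftool [ 0.21 -3.02  0.58]
gripper_width: 0.0205
ARC turned 81.0 r 0.0959 z 0.0761 yaw-lever err 0.4 Ftool [ 0.36 -4.57  0.9 ]
gripper_width: 0.0203
ARC turned 81.5 r 0.0959 z 0.076 yaw-lever err -0.0 Ftool [-1.12 -5.07 -1.02]
```

View pics/c6.png

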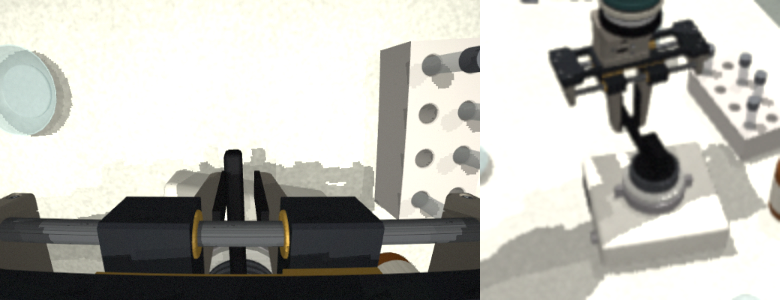

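Force is now rising steeply while the advance shrinks to 0.5° per step. A few more gentle pushes.

```bash
python3 -m jog '[[0,0.15,0,0,0,0.2,0.22]]'|tail -1
python3 st.py|tail -1
python3 -m jog '[[0,0.15,0,0,0,0.2,0.22]]'|tail -1
python3 st.py|tail -1
python3 -m jog '[[0,0.15,0,0,0,0.2,0.22]]'|tail -1
python3 st.py
```

```text
gripper_width: 0.0201
ARC turned 81.7 r 0.0959 z 0.0759 yaw-lever err -0.1 Ftool [-0.89 -7.97 -0.85]
gripper_width: 0.0199
ARC turned 81.7 r 0.0959 z 0.0758 yaw-lever err -0.2 Ftool [-0.44 -6.69 -2.55]
gripper_width: 0.0203
t 21.15 p [0.6174 0.0635 0.0757] yaw_x 84.29 tilt [-0.83  0.33] F [-6.79 -0.35  2.74] T [0.01 1.71 0.1 ] w 0.0203 j7 0.05
ARC turned 81.8 r 0.0959 z 0.0757 yaw-lever err -0.4 Ftool [-1.02 -6.76 -2.64]
```

Stop felt: no advance over three pushes at 7 to 8 N. I'll back off to centre and lift clear.

```bash
python3 -m jog '[[0,-0.2,0,-0.3,-0.8,0,0.22],[0,-0.2,0,0,0,0,0.25]]'|tail -1
python3 st.py
python3 -m jog '[[0,0,-1,0,0,0,0.25],[0,0,-1.5,0,0,0,0.25],[0,0,-3,0,0,0,0.25],[0,0,-4,0,0,0,0.25],[4,0,-4,0,0,0,0.25],[4,0,0,0,0,0,0.25],[4,0,0,0,0,0,0.25],[0,0,0,0,0,0,0.25]]'|tail -1
python3 st.py
python3 - <<'E'
from plant import camera
import cv2,numpy as np
for n in("wrist","top","side"):
    c=camera(n); cv2.imwrite(f"pics/{n}7.png",c["frame"][...,::-1]); np.savez(f"{n}7.npz",**c)
t=cv2.imread("pics/top7.png")[120:270,270:420];s=cv2.imread("pics/side7.png")[140:290,260:410]
cv2.imwrite("pics/c7.png",np.clip(np.hstack([cv2.resize(t,(400,400)),cv2.resize(s,(400,400))])*1.8,0,255).astype(np.uint8))
E
```

```text
gripper_width: 0.0228
t 21.35 p [0.6154 0.064  0.0766] yaw_x 84.22 tilt [-0.35 -0.51] F [ 1.1  -0.24  0.56] T [-0.05 -0.07 -0.01] w 0.0228 j7 0.04
ARC turned 80.5 r 0.0963 z 0.0766 yaw-lever err -1.7 Ftool [-0.13  1.12 -0.57]
gripper_width: 0.0234
t 22.15 p [0.6367 0.1805 0.2249] yaw_x 83.69 tilt [ 0.99 -0.22] F [-0.99  0.66 -1.07] T [ 0.04 -0.04 -0.01] w 0.0234 j7 -0.22
ARC turned 84.0 r 0.2144 z 0.2249 yaw-lever err 1.2 Ftool [ 0.55 -1.08  1.05]
```

View pics/c7.png

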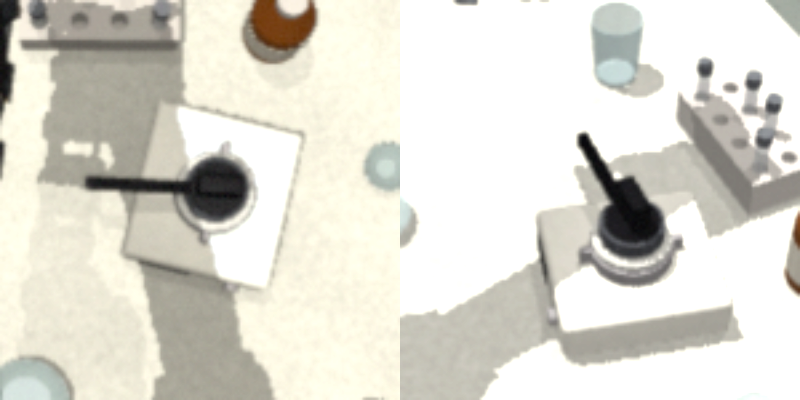

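View pics/wrist7.png

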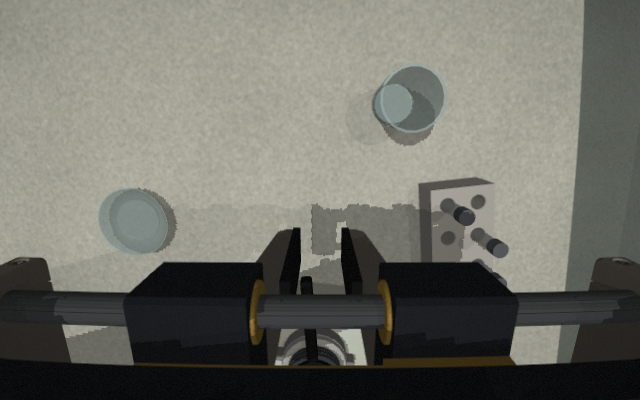

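Top view: the lever points left in the crop, about 78° clockwise from the slots, with nothing in contact. Now I'll check its angle and height.

Run:
```python
from h import *
c=dict(np.load("top7.npz"));f=c["frame"].astype(int);g=f.max(2)
m=np.zeros(g.shape,bool);m[180:200,300:338]=g[180:200,300:338]<45
b,s=blobs(m,1);ys,xs=np.nonzero(b[0]);P=cast(c,np.c_[xs,ys],.100)
mid=np.array([P[xs==x].mean(0) for x in np.unique(xs)][1:]);k=np.polyfit(mid[:,1],mid[:,0],1)
lev=np.degrees(np.arctan2(1,k[0]));print("lever dir",lev,"turned from slots",166.6-lev, "x at axis",np.polyval(k,-.032))
def W(n,ys,xs):
    c=dict(np.load(n));K=np.array([[c["fx"],0,c["cx"]],[0,c["fy"],c["cy"]],[0,0,1.]]);T=c["camera_from_world"]
    u=cv2.undistortPoints(np.c_[xs,ys].astype(float).reshape(-1,1,2),K,c["distortion"]).reshape(-1,2);z=c["range_z"][ys,xs]
    return ((np.c_[u,np.ones(len(u))]*z[:,None]-T[:3,3])@T[:3,:3])[z>0]
w=W("top7.npz",ys,xs);print("lever top z",np.median(w[w[:,2]>.08,2]))
yy,xx=np.mgrid[205:222,345:362];print("box top z",np.median(W("top7.npz",yy.ravel(),xx.ravel())[:,2]))
yy,xx=np.mgrid[162:170,350:370];print("box top z",np.median(W("top7.npz",yy.ravel(),xx.ravel())[:,2]))
# wrist4 box top reference for lever .1033 reading then
yy,xx=np.mgrid[190:215,340:370];print("wrist4 box",np.median(W("wrist4.npz",yy.ravel(),xx.ravel())[:,2]))
# bystander motion: diff top0/top7
d=np.abs(dict(np.load("top0.npz"))["frame"].astype(int)-c["frame"]).max(2)>40;_,st=blobs(d,6);print([x[0].tolist() for x in st])
```

```text
lever dir 87.1814300918345 turned from slots 79.4185699081655 x at axis 0.6076348647949641
lever top z 0.10030406222582171
box top z 0.05084192815235711
box top z 0.048254128288911485
wrist4 box 0.04959649837341443
[[191, 102, 87, 298, 21544], [381, 312, 142, 88, 5415], [539, 307, 62, 36, 1605], [302, 179, 61, 27, 659], [592, 385, 48, 15, 411], [629, 372, 11, 14, 110]]
```

View pics/top7.png

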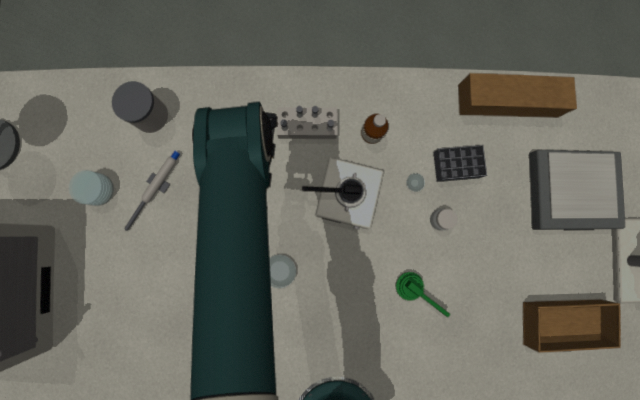

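```bash
python3 -m jog '[[0,0,-1,0,0,0,0.25],[0,0,0,0,0,0,0.25],[0,0,0,0,0,0,0.25]]'|tail -1; python3 st.py; python3 -c "
from plant import job_done; print(job_done())"
```

```text
gripper_width: 0.0228
t 22.6 p [0.6368 0.1669 0.2358] yaw_x 82.78 tilt [ 0.92 -0.58] F [ 0.1   0.15 -1.08] T [-0.02 -0.08 -0.03] w 0.0228 j7 -0.23
ARC turned 84.6 r 0.2009 z 0.2358 yaw-lever err 0.9 Ftool [0.17 0.06 1.08]
the job is handed in; nothing more can be done
None
```

The lamp holder is in the socket and turned clockwise to the stop. I let go of it and handed the job in at 22.6 s.

- **Placing:** I lifted the black holder by its grip bar and lowered it with the lugs in the slots. The lever top then read about 104 mm, which means it was seated on the sprung seat.
- **Turning:** I turned it by the lever with small pushes. Resistance was 1 to 3 N, apart from one 6.3 N reading at 73.5° of tool turn that fell back on smaller steps. The stop came at about 79° of lever turn. Force rose to 7–8 N (peak 8.0 N, below the 12 N limit) and the lever stopped advancing over three pushes, so I backed off.
- **Last checks:**
  - After release the lever was still at about 79° and its top read 100.3 mm, so the underside is at about 50 mm, the tight height.
  - The gripper was about 0.2 m from the lamp with no contact force.
  - The other items look unmoved in the top view, except the beaker, which the arm hid there. The side and wrist views showed the beaker standing, but I didn't measure its position.
- **Disagreement:** the box top, known to be 50 mm, read 48.3 and 50.8 mm at two spots, so these camera heights are good only to about 2 mm.

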